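# Make up two wood-finishing kits

## Robot

A 7-joint arm with a two-finger parallel gripper is mounted at the origin on the work surface. World frame = base frame: x ahead of the robot, y to its left, z up, the work surface at z = 0. Lengths are in m, angles in rad, forces in N, time in s.
With the tool pointing down it reaches from about 0.4 to 0.85 m from the base axis. Payload 4.4 kg.
Tool frame: the origin (TCP) lies on the centre line of the jaws, within the pads' length; the fingertips stand ctrl.tcp_to_tips ahead of it and the grasp point (between the pads) lies 6 mm ahead of it (ctrl.tcp_to_tips is the distance from the TCP to the fingertips, in m); z points along the fingers, x is the direction in which the jaws open and shut, and the axes are right-handed (so a half turn about z gives the same grasp; the last joint's range is limited). The gripper opens to 94 mm and grips with 3 to 60 N. Pads are 16 mm wide; open, the fingers measure 119 mm over their backs; the gripper's body (75 mm by 177 mm) begins 78 mm behind the grasp point.
Start: joints at [1.103, 0.628, 0.038, 1.517, -0.027, 0.996, -0.02], TCP at [0.254, -0.598, 0.23] pointing down, gripper open.
Joint ranges: [-3.06, 3.06], [-0.37, 2.12], [-1.25, 1.32], [0.18, 2.47], [-1.1, 4.24], [0.23, 1.98], [-2.94, 2.94]. Speed limits (rad/s): [2.57, 2.57, 3.14, 3.14, 3.14, 3.14, 3.14].

## Interface

Orientations are given as a 3x3 rotation matrix whose columns are the frame's x, y, z axes.
In Python, from rig import ctrl, optics gives the robot as it stands.
- The arm moves only by the tool servo_tool, never from a script. Its argument "commands" is one flat list of numbers, 7 for each row, row after row: the shift along the tool's x, y, z in m, then the turn, a rotation vector about the tool's x, y, z in rad, then the opening, from 0 (shut) to 1 (fully open). In form: [tx, ty, tz, wx, wy, wz, grip, tx, ty, tz, wx, wy, wz, grip, ...]. A call has exactly 8 rows; each row shifts and turns the commanded pose from where the row before left it, along the tool's axes as they then stand; what a row does not reach is not made up. A row lasts 1/8 s, in which the tool goes at most 62.5 mm and 10.7 degrees, less where a joint would pass 70% of its speed; a pose out of reach is approached as far as the arm can. A call with a gripper value outside its range is refused whole. The fingers move at their own pace and stop on an object; the grip force is fixed at half the most. Time passes only in rows, so rows that do not move let the fingers close, or fill a call up. It gives the time, the measured TCP pose, the force and the opening at its end, in the units of the state.
- ctrl.get_state(): the state, without advancing time (a new reading comes with each control period).
- optics.read_camera(name): name is "scene" or "side" or "wrist"; returns a dict with "color" (384x512x3 uint8, red, green, blue), "camera_matrix" (3x3 intrinsics, pixels), "R" (3x3) and "t" (3): a world point X has camera coordinates R X + t; the wrist camera has in their place "T_tool_cam" (4x4, takes a point from camera to tool coordinates, whose origin is the TCP and whose axes are the tool frame's). Camera axes: x right, y down, z forward; pixel columns grow to the right and rows downward; lengths in m; the calibration is good to about 2 mm. A picture is of the moment at which its call begins: read the wrist's pose just before it. There is no depth.
- ctrl.close_job(): hands the job in, once; it reports no verdict.
The state is a dict: "t": time; "joint_pos": joint angles; "qd": joint speeds; "joint_torque": joint torques, N m; "ee_pos": TCP position; "eef_rot": TCP orientation; "contact_force": force on the tool from outside, world axes, zero at the start; "ft_torque": the same for the moment, N m; "gripper_width": opening from 0.0 (shut) to 1.0 (fully open).
Only numpy, scipy, OpenCV 4.12 (cv2) and the standard library are available. Lean on these libraries where they do the work, as an engineer would, in place of code of your own. Each camera call takes 0.05 s, during which the arm holds its last target.

## Task

Make up two finishing kits from the stock on the bench: the blue tin, the cork sanding block and the brush with the plain wooden handle go in the blue tray, and the amber jar and the black-handled scraper go in the yellow tray. In its tray, stand the tin or jar upright on the round dark pad, lay the block flat on the white square pad, and lay the brush or scraper flat along the long bay (either way round), each lying wholly within its bay and let go. Keep the tin and the jar upright all the time, and leave the red tin and the red-handled brush where they are.

Things in the scene. Friction and masses are not known exactly. Their poses are not given: they have to be found in the camera images.
- blue_tray: Blue plastic kit tray. 184 (x) x 158 mm, fixed. Origin: centre of underside, on the bench. Floor 4 mm thick; walls 4 mm thick, tops 9 mm above the bench. Bays by centre (x, y) mm and inner size: long bay (0, 44), 176 x 62, along x; round dark pad (45, -33), 86 x 84; white square pad (-45, -33), 86 x 84. Pads flush with the floor.
- yellow_tray: Yellow plastic kit tray. 184 (x) x 158 mm, fixed. Origin: centre of underside, on the bench. Floor 4 mm thick; walls 4 mm thick, tops 9 mm above the bench. Bays by centre (x, y) mm and inner size: long bay (0, 44), 176 x 62, along x; round dark pad (45, -33), 86 x 84; third bay (-45, -33), already filled by a fixed stack of red-brown sanding discs, 60 across, top 16 above the bench. Pad flush.
- blue_tin: Small blue paint tin with a white paper band, 58 mm in diameter and 60 mm high, upright. Origin: centre of the underside; z is its axis, up. About 0.2 kg.
- amber_jar: Brown-amber glass jar with a white screw cap (50 mm wide, the top 16 mm), 58 mm in diameter and 60 mm high, upright. Origin: centre of the underside; z is its axis, up. About 0.2 kg.
- cork_block: Cork sanding block with a black sole, 60 (its x) x 56 (its y) x 34 mm high, lying on its sole. Origin: centre of the underside; z up. About 0.06 kg.
- wood_brush: Flat brush with a plain pale wooden handle. Lies flat, 150 mm long along x, 36 wide at most, 20 high. Handle 24 wide, 20 high from x = -75 to +15 mm, then ferrule and bristles. Origin: on the underside at mid-length, near the balance point, good to grasp across; z up. About 0.07 kg.
- scraper: Scraper with a black handle and a steel blade. Lies flat, 150 mm long along x, 36 wide at most (blade). Handle 26 wide, 20 high from x = -75 to +20 mm, then the 3 mm blade, raised 7 mm. Origin: on the underside at mid-length, near the balance point, good to grasp across; z up. About 0.09 kg.
- red_tin: Small red paint tin with a white paper band, not wanted in either kit, to be left alone. 58 mm in diameter and 60 mm high, upright. Origin: centre of the underside; z is its axis, up.
- red_brush: Flat brush with a red plastic handle, not wanted in either kit, to be left alone. Lies flat, 150 mm long along x, 36 wide at most, 20 high. Handle 24 wide, 20 high from x = -75 to +15 mm, then ferrule and bristles. Origin: on the underside at mid-length, near the balance point, good to grasp across; z up.

How it is judged:
At the end, for the whole second after the job is handed in: Each of the five things within 15 mm (along and across) of the centre of its own bay, flat on the tray floor (4 mm, 0.1 rad), brush and scraper within 0.2 rad of the long bay, all at rest and let go; red tin and red brush within 30 mm of their start (x of blue_tin in the frame of blue_tray between 0.03 and 0.06 m and y of blue_tin in the frame of blue_tray between -0.048 and -0.018 m and z of blue_tin in the frame of blue_tray between 0 and 0.008 m and angle between each of blue_tin, cork_block, wood_brush, amber_jar, scraper's own z axis and vertical below 0.1 rad and linear speed of each of blue_tin, cork_block, wood_brush, amber_jar, scraper below 0.02 m/s and angular speed of each of blue_tin, cork_block, wood_brush, amber_jar, scraper below 0.2 rad/s and contact force between the fingers and blue_tin below 0.1 N and x of cork_block in the frame of blue_tray between -0.06 and -0.03 m and y of cork_block in the frame of blue_tray between -0.048 and -0.018 m and z of cork_block in the frame of blue_tray between 0 and 0.008 m and contact force between the fingers and cork_block below 0.1 N and x of wood_brush in the frame of blue_tray between -0.015 and 0.015 m and y of wood_brush in the frame of blue_tray between 0.029 and 0.059 m and z of wood_brush in the frame of blue_tray between 0 and 0.008 m and contact force between the fingers and wood_brush below 0.1 N and angle between the x axis of wood_brush and the x axis of blue_tray, either way round below 0.2 rad and x of amber_jar in the frame of yellow_tray between 0.03 and 0.06 m and y of amber_jar in the frame of yellow_tray between -0.048 and -0.018 m and z of amber_jar in the frame of yellow_tray between 0 and 0.008 m and contact force between the fingers and amber_jar below 0.1 N and x of scraper in the frame of yellow_tray between -0.015 and 0.015 m and y of scraper in the frame of yellow_tray between 0.029 and 0.059 m and z of scraper in the frame of yellow_tray between 0 and 0.008 m and contact force between the fingers and scraper below 0.1 N and angle between the x axis of scraper and the x axis of yellow_tray, either way round below 0.2 rad and distance of each of red_tin, red_brush from where it was at the start of the episode below 0.03 m); the robot touches nothing.
It fails at once if the blue tin or the amber jar is tipped by more than about 35 degrees (angle between any of blue_tin, amber_jar's own z axis and vertical above 0.6 rad).
It fails at once if the red tin or the red-handled brush is moved by more than 30 mm (distance of any of red_tin, red_brush from where it was at the start of the episode above 0.03 m).
It also fails if it takes over 144 s, if anything falls off the work surface, if the arm or the gripper's body presses on something with over 40 N, if the wrist force passes 120 N, or if a joint passes its speed limit or range.

## Working session

There is one attempt and no reset: what is moved stays moved. The work goes in short steps, Python scripts to look and compute and a tool call to move; the robot and the scene stay as the last step left them, time stands still between calls to the robot, and variables do not carry over. Pictures are saved under pics/ and viewed, and the job is handed in when it is done.

Besides the shell and the picture viewer there is one more tool, called after "Emit:" by a JSON object that holds its "op" and its "data". servo_tool: Moves the arm, as the interface text tells. Its arguments: {"type":"object","properties":{"commands":{"type":"array"}},"required":["commands"]}

```bash
ls; mkdir -p pics
python3 - <<'E'
from rig import ctrl, optics
import cv2
s=ctrl.get_state();print(s, ctrl.tcp_to_tips)
for n in ["scene","side","wrist"]:
    c=optics.read_camera(n);cv2.imwrite(f"pics/{n}0.png",cv2.cvtColor(c["color"],cv2.COLOR_RGB2BGR))
    print(n,{k:v for k,v in c.items() if k!="color"})
E
```

```text
pics
{'t': 0.0, 'joint_pos': array([ 1.10317941,  0.62932928,  0.03849323,  1.51832996, -0.02700375,
        0.99630356, -0.01996297]), 'qd': array([-8.46495626e-05, -1.12574014e-03,  3.71235830e-05,  8.13207094e-04,
        2.62449567e-04, -5.13622912e-04, -5.32275961e-04]), 'joint_torque': array([-5.00025162e-04, -5.49729216e+01,  1.14333641e+00, -1.86633539e+01,
       -5.22384164e-02,  2.35888251e-02,  2.01113712e-04]), 'ee_pos': array([ 0.25397354, -0.59767146,  0.22957811]), 'eef_rot': array([[ 3.91085297e-01, -9.20354116e-01, -7.69330000e-04],
       [-9.20352578e-01, -3.91086050e-01,  1.68331961e-03],
       [-1.85012436e-03,  4.97333008e-05, -9.99998287e-01]]), 'contact_force': array([ 0.32039029, -0.8602098 , -0.16735585]), 'ft_torque': array([-0.00525394, -0.03053571,  0.03310104]), 'gripper_width': 0.9961571890800149} 0.025
scene {'camera_matrix': array([[352.01467106,   0.        , 247.26573344],
       [  0.        , 352.01467106, 194.93693367],
       [  0.        ,   0.        ,   1.        ]]), 'R': array([[ 0.39152033,  0.92016876,  0.00113059],
       [ 0.51276454,
[... 344 characters left out ...]
31, -0.01041079],
       [-0.20633269,  0.45979677, -0.86372087],
       [ 0.37239104, -0.77938889, -0.50386295]]), 't': array([0.4963613 , 0.1510842 , 0.61054539])}
wrist {'camera_matrix': array([[285.65619975,   0.        , 252.90685829],
       [  0.        , 285.65619975, 192.35838188],
       [  0.        ,   0.        ,   1.        ]]), 'T_tool_cam': array([[ 9.99999775e-01, -5.87747041e-04, -3.21858498e-04,
         9.21719060e-04],
       [ 6.54009220e-04,  9.60668735e-01,  2.77696153e-01,
        -8.06573970e-02],
       [ 1.45984304e-04, -2.77696301e-01,  9.60668904e-01,
        -1.53260346e-01],
       [ 0.00000000e+00,  0.00000000e+00,  0.00000000e+00,
         1.00000000e+00]])}
```

View pics/scene0.png

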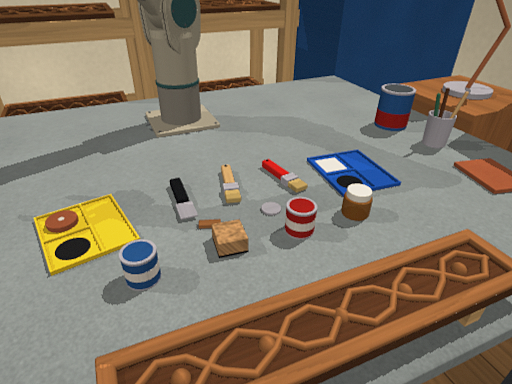

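View pics/side0.png

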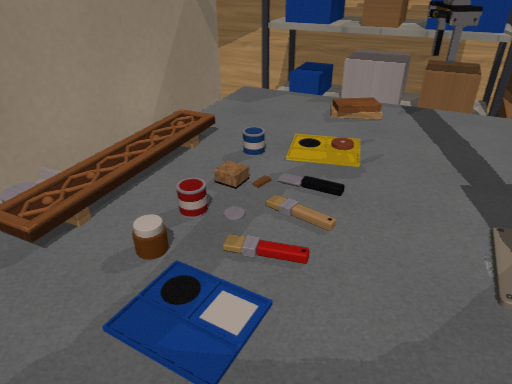

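View pics/wrist0.png

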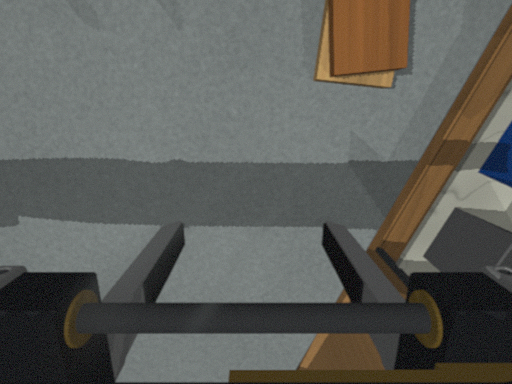

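Run:
```python
import cv2
a=cv2.imread('pics/scene0.png');b=cv2.imread('pics/side0.png')
def crop(im,x0,y0,x1,y1,k,n):
    cv2.imwrite(n,cv2.resize(im[y0:y1,x0:x1],None,fx=k,fy=k,interpolation=cv2.INTER_CUBIC))
crop(a,20,140,220,290,4,'pics/sa.png')
crop(a,210,140,410,290,4,'pics/sb.png')
crop(b,100,220,300,370,4,'pics/da.png')
crop(b,180,120,380,270,4,'pics/db.png')
```

```text
(no output)
```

View pics/sa.png

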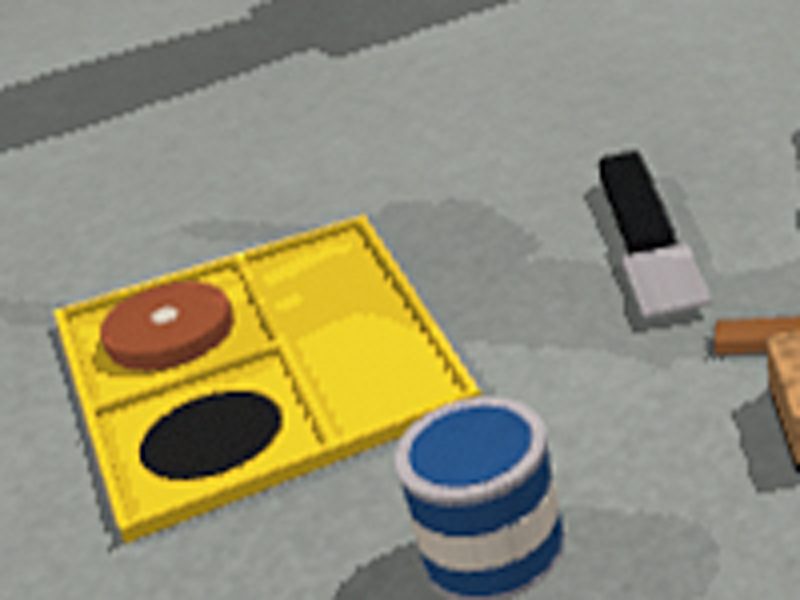

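View pics/sb.png

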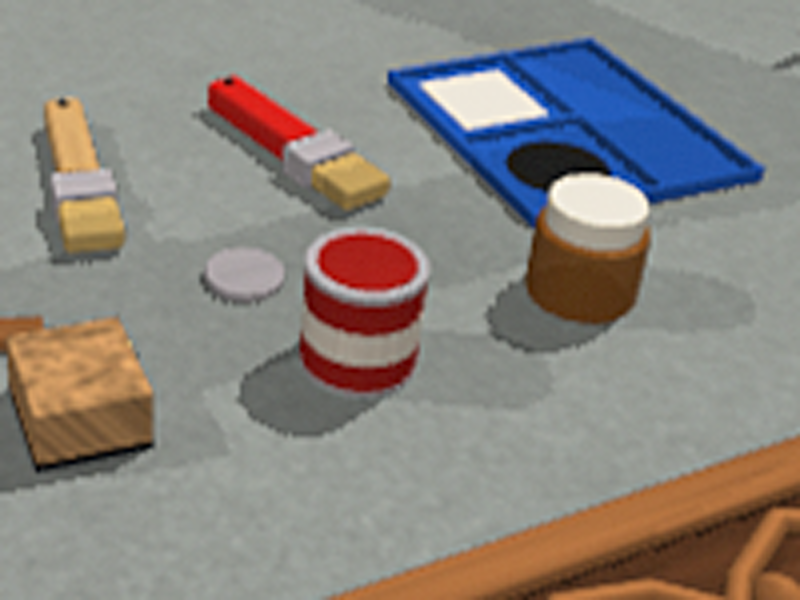

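View pics/da.png

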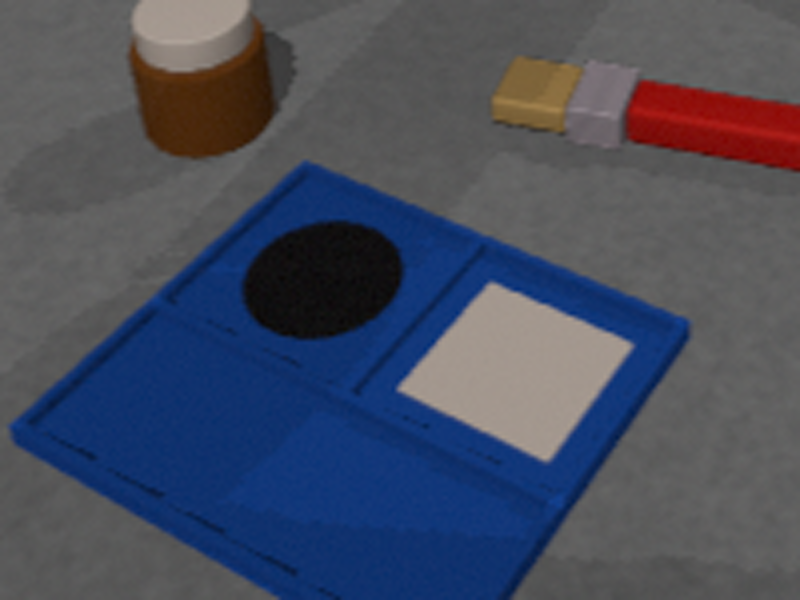

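View pics/db.png

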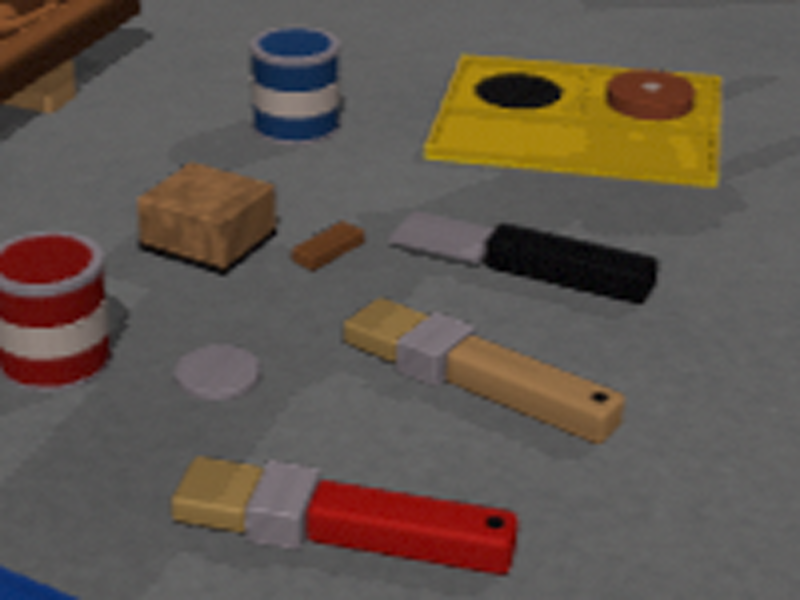

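```bash
cat > h.py <<'E'
import numpy as np, cv2
from scipy.optimize import least_squares
from rig import ctrl, optics
K={};RT={}
def load():
    for n in ["scene","side"]:
        c=optics.read_camera(n);K[n]=c["camera_matrix"];RT[n]=(c["R"],c["t"])
def proj(n,P):
    R,t=RT[n];p=(K[n]@(R@np.asarray(P,float).T+t[:,None]));return (p[:2]/p[2]).T
def back(n,uv,z):
    R,t=RT[n];d=R.T@np.linalg.inv(K[n])@np.array([uv[0],uv[1],1.]);c=-R.T@t
    return (c+d*(z-c[2])/d[2])
CR={'sa':('scene',20,140),'sb':('scene',210,140),'da':('side',100,220),'db':('side',180,120)}
def px(crop,x,y):
    n,x0,y0=CR[crop];return n,np.array([x0+(x+.5)/4-.5,y0+(y+.5)/4-.5])
def fit(obs,g):
    # obs: list (crop,x,y,(lx,ly,lz)m)
    def r(p):
        c,s=np.cos(p[2]),np.sin(p[2]);o=[]
        for cr,x,y,l in obs:
            n,uv=px(cr,x,y);P=[p[0]+c*l[0]-s*l[1],p[1]+s*l[0]+c*l[1],l[2]]
            o+=list(proj(n,[P])[0]-uv)
        return o
    q=least_squares(r,g,loss='soft_l1');return q.x,np.round(q.fun,1)
E
cat > a.py <<'E'
from h import *
load()
B=[('sb',390,75,(-.092,-.079,.009)),('sb',592,42,(-.092,.079,.009)),('sb',762,172,(.092,.079,.009)),
('da',305,165,(.092,-.079,.009)),('da',688,325,(-.092,-.079,.009)),('da',15,430,(.092,.079,.009)),('da',515,370,(-.045,-.033,.004)),('da',322,280,(.045,-.033,.004)),('sb',485,98,(-.045,-.033,.004))]
Y=[('sa',60,312,(-.092,-.079,.009)),('sa',125,540,(.092,-.079,.009)),('sa',362,218,(-.092,.079,.009)),('sa',478,393,(.092,.079,.009)),
('db',460,57,(.092,-.079,.009)),('db',722,75,(-.092,-.079,.009)),('db',428,158,(.092,.079,.009)),('db',718,183,(-.092,.079,.009)),('sa',211,435,(.045,-.033,.004)),('db',518,90,(.045,-.033,.004))]
W=[('sb',45,100,(-.075,-.012,.02)),('sb',78,97,(-.075,.012,.02)),('db',622,395,(-.075,.012,.02)),('db',343,325,(.075,.018,.018)),('db',383,300,(.075,-.018,.018)),('sb',122,232,(.075,.018,.018)),('sb',63,232,(.075,-.018,.018))]
S=[('sa',600,160,(-.075,-.013,.02)),('sa',638,152,(-.075,.013,.02)),('sa',642,315,(.075,-.018,.01)),('sa',708,297,(.075,.018,.01)),('db',655,262,(-.075,.013,.02)),('db',392,238,(.075,.018,.01)),('db',412,213,(.075,-.018,.01))]
R=[('sb',208,82,(-.075,-.012,.02)),('sb',237,77,(-.075,.012,.02)),('db',517,515,(-.075,.012,.02)),('db',173,495,(.075,.018,.018)),('db',200,460,(.075,-.018,.018))]
C=[('sb',12,360,(-.03,-.028,.034)),('sb',120,320,(-.03,.028,.034)),('sb',150,398,(.03,.028,.034)),('sb',30,415,(.03,-.028,.034)),('db',195,165,(.03,-.028,.034)),('db',138,202,(.03,.028,.034)),('db',275,182,(-.03,-.028,.034)),('db',213,222,(-.03,.028,.034))]
for n,o,g in [('blue_tray',B,(.5,.3,0)),('yellow',Y,(.5,-.3,0)),('wood',W,(.5,0,0)),('scraper',S,(.5,-.1,0)),('redbr',R,(.5,.1,0)),('cork',C,(.6,0,0))]:
    p,f=fit(o,g);print(n,np.round(p,4),f)
for n,o in [('bluetin',[('sa',472,449),('db',295,45)]),('redtin',[('sb',367,267),('db',50,263)]),('jar',[('sb',598,210),('da',196,22)])]:
    for c in o:
        k,uv=px(*c);print(n,np.round(back(k,uv,.06),4))
for n,c in [('disc',('sb',243,274)),('disc',('db',217,372)),('chip',('db',328,240))]:
    k,uv=px(*c);print(n,np.round(back(k,uv,.005),4))
for uv in [(100,370),(470,235),(60,280)]: print('rail',back('scene',uv,.03))
E
python3 a.py
```

```text
blue_tray [ 0.5045  0.3118 -0.0794] [ 0.1 -1.3  0.6 -1.4  1.7 -1.1 -0.1 -1.   0.9 -0.5 -2.  -0.2  0.7 -0.3
  0.3 -0.   0.2  0. ]
yellow [ 0.4916 -0.3196  0.2027] [-1.4  0.  -0.9 -2.3  0.7 -0.7  1.  -0.4  0.2 -1.1 -0.4 -0.3 -0.8 -3.2
  0.2 -2.5  0.7 -0.  -0.1 -0.1]
wood [ 0.4456  0.0007 -0.2074] [-1.7 -0.7 -0.5 -0.8 -2.4  4.4  0.2 -1.2  0.1 -2.3  1.5 -1.7 -0.   0.1]
scraper [ 0.4642 -0.119  -0.0244] [-1.7 -1.3 -0.3 -1.4  0.2  0.   0.9  0.6 -0.9  3.  -0.2 -0.6  0.9 -1. ]
redbr [0.4625 0.1342 0.1757] [-1.2 -0.2 -0.9 -1.3 -0.1  6.4 -0.4  0.3 -0.6 -3.1]
cork [ 0.6425 -0.0708 -0.1656] [-1.  -6.3  0.9 -0.5  0.8  0.  -0.2  0.7 -0.2 -1.8 -1.  -2.   0.2  0.3
  1.  -0. ]
bluetin [ 0.6636 -0.2346  0.06  ]
bluetin [ 0.6606 -0.2304  0.06  ]
redtin [0.6573 0.0705 0.06  ]
redtin [0.6503 0.075  0.06  ]
jar [0.6599 0.2027 0.06  ]
jar [0.6436 0.2181 0.06  ]
disc [0.5722 0.0492 0.005 ]
disc [0.5695 0.0551 0.005 ]
chip [ 0.5743 -0.0916  0.005 ]
rail [ 0.82523599 -0.30919245  0.03      ]
rail [0.82083679 0.33312843 0.03      ]
rail [ 0.64649842 -0.35659868  0.03      ]
```

```bash
cat >> h.py <<'E'
from scipy.spatial.transform import Rotation as Ro
def plan(legs):
    """legs: list of (x,y,z,yaw of tool x,nrows). Prints per-row tool-frame shifts."""
    s=ctrl.get_state();p=np.array(s["ee_pos"]);R=np.array(s["eef_rot"])
    print('from',np.round(p,4),'t',round(s['t'],2),'q7',round(s['joint_pos'][6],2))
    for x,y,z,yaw,n in legs:
        T=np.array([[np.cos(yaw),np.sin(yaw),0],[np.sin(yaw),-np.cos(yaw),0],[0,0,-1]])
        w=Ro.from_matrix(R.T@T).as_rotvec();dp=(np.array([x,y,z])-p)/n
        Rs=R.copy();rows=[]
        for i in range(n):
            rows.append(np.r_[Rs.T@dp,w/n]);Rs=Rs@Ro.from_rotvec(w/n).as_matrix()
        rows=np.round(rows,4);
        same=np.all(np.ptp(rows,axis=0)<6e-4)
        print(n,'x',rows[0].tolist() if same else rows.tolist())
        p=np.array([x,y,z]);R=T
E
python3 - <<'E'
from h import *
plan([(.5,-.17,.25,-1.5708,8)])
E
```

```text
from [ 0.2541 -0.598   0.2301] t 0.25 q7 -0.02
8 x [[-0.0372, -0.0492, -0.0025, 0.0, 0.0001, 0.0502], [-0.0396, -0.0473, -0.0025, 0.0, 0.0001, 0.0502], [-0.042, -0.0452, -0.0025, 0.0, 0.0001, 0.0502], [-0.0442, -0.0431, -0.0025, 0.0, 0.0001, 0.0502], [-0.0463, -0.0408, -0.0025, 0.0, 0.0001, 0.0502], [-0.0483, -0.0384, -0.0025, 0.0, 0.0001, 0.0502], [-0.0501, -0.0359, -0.0025, 0.0, 0.0001, 0.0502], [-0.0519, -0.0334, -0.0025, 0.0, 0.0001, 0.0502]]
```

Emit:
{"op": "servo_tool", "data": {"commands": [-0.037,-0.049,-0.0025,0,0,0.05,1,-0.04,-0.047,-0.0025,0,0,0.05,1,-0.042,-0.045,-0.0025,0,0,0.05,1,-0.044,-0.043,-0.0025,0,0,0.05,1,-0.046,-0.041,-0.0025,0,0,0.05,1,-0.048,-0.038,-0.0025,0,0,0.05,1,-0.05,-0.036,-0.0025,0,0,0.05,1,-0.052,-0.033,-0.0025,0,0,0.05,1]}}

```text
t: 1.25
ee_pos: [0.4995, -0.1692, 0.2508]
eef_rot: [[-0.0, -1.0, 0.001], [-1.0, 0.0, -0.0], [0.0, -0.001, -1.0]]
contact_force: [1.0, -0.4, -0.1]
gripper_width: 1.001
```

```bash
cat >> h.py <<'E'
def wpic(name):
    s=ctrl.get_state();c=optics.read_camera("wrist")
    im=cv2.cvtColor(c["color"],cv2.COLOR_RGB2BGR);cv2.imwrite(f"pics/{name}.png",im)
    cv2.imwrite(f"pics/{name}_b.png",cv2.resize(im,(768,576),interpolation=cv2.INTER_CUBIC))
    T=np.eye(4);T[:3,:3]=s["eef_rot"];T[:3,3]=s["ee_pos"]
    M=T@c["T_tool_cam"]
    np.savez(f"{name}.npz",M=M,K=c["camera_matrix"])
    print(s['t'],np.round(s["ee_pos"],4),np.round(s["eef_rot"],3).tolist(),s['gripper_width'],np.round(s['joint_pos'],2))
def wback(name,uvs,z,k=1.5):
    d=np.load(f"{name}.npz");M=d['M'];out=[]
    for u,v in uvs:
        u=(u+.5)/k-.5;v=(v+.5)/k-.5
        r=M[:3,:3]@np.linalg.inv(d['K'])@[u,v,1.];c=M[:3,3];out.append((c+r*(z-c[2])/r[2])[:2])
    return np.array(out)
def wproj(name,P,k=1.5):
    d=np.load(f"{name}.npz");M=np.linalg.inv(d['M']);p=d['K']@(M[:3,:3]@np.asarray(P,float).T+M[:3,3:]);p=(p[:2]/p[2]).T
    return (p+.5)*k-.5
def rigid(pts,loc):
    """2d fit of local points to world points -> x,y,th,resid"""
    pts=np.array(pts);loc=np.array(loc);a=pts.mean(0);b=loc.mean(0)
    H=(loc-b).T@(pts-a);th=np.arctan2(H[0,1]-H[1,0],H[0,0]+H[1,1])
    R=np.array([[np.cos(th),-np.sin(th)],[np.sin(th),np.cos(th)]]);t=a-R@b
    return np.round(np.r_[t,th],4),np.round(1000*np.linalg.norm(loc@R.T+t-pts,axis=1),1)
E
python3 - <<'E'
from h import *
wpic('w1')
E
```

```text
1.25 [ 0.4995 -0.1692  0.2508] [[-0.0, -1.0, 0.001], [-1.0, 0.0, -0.0], [0.0, -0.001, -1.0]] 1.0014868717415963 [ 0.19  0.43  0.12  1.84 -0.06  0.88 -1.23]
```

View pics/w1_b.png

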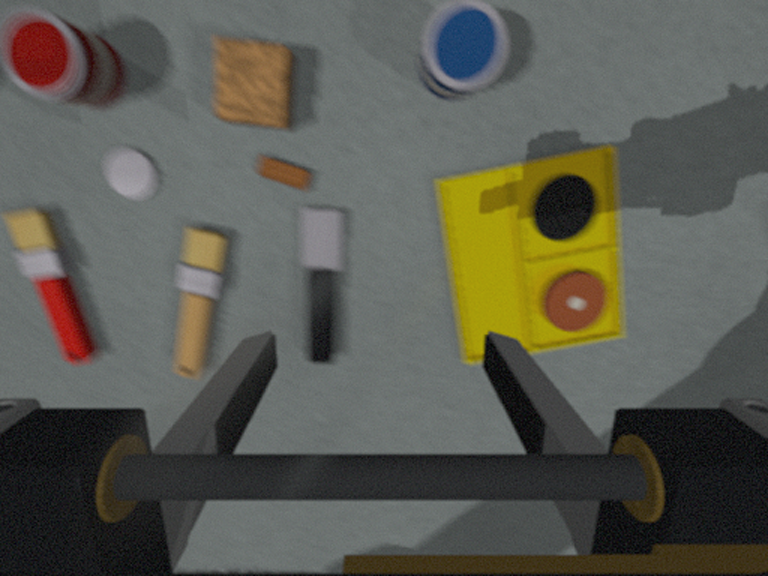

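Run:
```python
from h import *
n='w1'
print('yel',rigid(wback(n,[(435,180),(614,148),(625,338),(466,362)],.009),[(.092,.079),(.092,-.079),(-.092,-.079),(-.092,.079)]))
print('pad',wback(n,[(565,207)],.004))
print('tin',wback(n,[(466,46)],.06),'red',wback(n,[(44,55)],.06))
print('cork',rigid(wback(n,[(215,38),(293,40),(291,129),(213,121)],.034),[(.03,.028),(.03,-.028),(-.03,-.028),(-.03,.028)]))
print('wood',rigid(wback(n,[(185,228),(228,232),(175,373),(199,376)],.019),[(.075,.018),(.075,-.018),(-.075,.012),(-.075,-.012)]))
a=np.vstack([wback(n,[(300,207),(345,208)],.010),wback(n,[(310,361),(332,360)],.02)])
print('scr',rigid(a,[(.075,.018),(.075,-.018),(-.075,.013),(-.075,-.013)]))
a=wback(n,[(5,212),(44,208),(67,362),(95,352)],.019)
print('redbr',rigid(a,[(.075,.018),(.075,-.018),(-.075,.012),(-.075,-.012)]))
```

```text
yel (array([ 0.4919, -0.3167,  0.1911]), array([1.9, 2.6, 2.3, 3.1]))
pad [[ 0.5433332  -0.34104482]]
tin [[ 0.66268577 -0.23236081]] red [[0.6570393  0.07193671]]
cork (array([ 0.6428, -0.0704, -0.0849]), array([1.4, 4. , 3.2, 4.2]))
wood (array([ 0.4528,  0.0032, -0.237 ]), array([3.9, 2.2, 0.2, 2.3]))
scr (array([ 0.4701, -0.1156, -0.0374]), array([2.9, 2.8, 2.2, 3.3]))
redbr (array([0.4713, 0.1338, 0.1584]), array([1.9, 4. , 3.5, 6.7]))
```

Emit:
{"op": "servo_tool", "data": {"commands": [0.016,-0.041,0.0277,0,0,0,1,0.016,-0.041,0.0277,0,0,0,1,0.016,-0.041,0.0277,0,0,0,1,0.016,-0.041,0.0277,0,0,0,1,0,0,0.026,0,0,0,1,0,0,0.026,0,0,0,1,0,0,0.026,0,0,0,1,0,0,0.024,0,0,0,1]}}

```text
t: 2.3
ee_pos: [0.6624, -0.2349, 0.0364]
eef_rot: [[0.002, -1.0, -0.001], [-1.0, -0.002, 0.0], [-0.0, 0.001, -1.0]]
contact_force: [0.8, -0.6, 0.1]
gripper_width: 1.002
```

Emit:
{"op": "servo_tool", "data": {"commands": [0,0,0,0,0,0,0,0,0,0,0,0,0,0,0,0,0,0,0,0,0,0,0,0,0,0,0,0,0,0,0,0,0,0,0,0,0,0,0,0,0,0,0,0,0,0,0,0,0,0,0,0,0,0,0,0]}}

```text
t: 3.3
ee_pos: [0.6634, -0.2348, 0.0388]
eef_rot: [[0.002, -1.0, 0.001], [-1.0, -0.002, -0.0], [0.0, -0.001, -1.0]]
contact_force: [-0.6, 0.2, 4.6]
gripper_width: 0.615
```

Emit:
{"op": "servo_tool", "data": {"commands": [0,0,-0.03,0,0,0,0,0,0,-0.05,0,0,0,0,-0.015,0.007,-0.04,0,0,0,0,-0.047,0.0225,-0.012,0,0,0,0,-0.047,0.0225,-0.012,0,0,0,0,-0.047,0.0225,-0.012,0,0,0,0,-0.047,0.0225,-0.012,0,0,0,0,-0.047,0.0225,-0.012,0,0,0,0]}}

```text
t: 4.3
ee_pos: [0.5416, 0.0166, 0.2178]
eef_rot: [[0.002, -1.0, -0.0], [-1.0, -0.002, 0.0], [-0.0, 0.0, -1.0]]
contact_force: [0.1, 1.2, -0.8]
gripper_width: 0.613
```

Emit:
{"op": "servo_tool", "data": {"commands": [-0.047,0.0225,0,0,0,0,0,-0.047,0.0225,0,0,0,0,0,-0.047,0.0225,0,0,0,0,0,-0.047,0.0225,0,0,0,0,0,-0.047,0.0225,0,0,0,0.04,0,0,0,0,0,0,0.04,0,0,0,0,0,0,0,0,0,0,0,0,0,0,0]}}

```text
t: 5.3
ee_pos: [0.4305, 0.2483, 0.2176]
eef_rot: [[-0.08, -0.997, 0.0], [-0.997, 0.08, -0.001], [0.001, -0.0, -1.0]]
contact_force: [0.4, -0.4, -1.2]
gripper_width: 0.612
```

Run:
```python
from h import *
wpic('w2')
```

```text
5.3 [0.4305 0.2483 0.2176] [[-0.08, -0.997, 0.0], [-0.997, 0.08, -0.001], [0.001, -0.0, -1.0]] 0.6122008698574681 [-0.68  0.43  0.14  1.95 -0.08  0.76 -2.14]
```

View pics/w2_b.png

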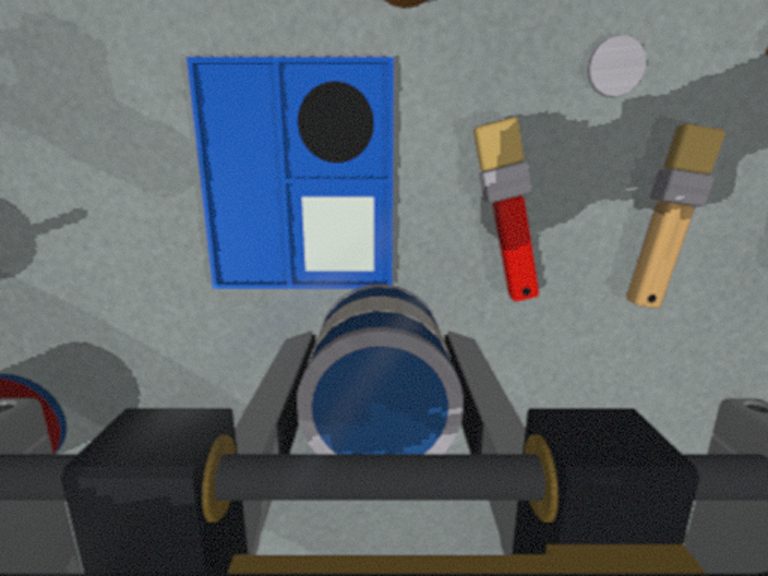

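Run:
```python
from h import *
load()
n='w2'
print('blue',rigid(wback(n,[(188,58),(394,57),(394,289),(213,288)],.009),[(.092,.079),(.092,-.079),(-.092,-.079),(-.092,.079)]))
print('pads',wback(n,[(336,122),(338.5,234.5)],.004))
print('wood',rigid(wback(n,[(681,122),(725,130),(628,300),(657,306)],.019),[(.075,.018),(.075,-.018),(-.075,.012),(-.075,-.012)]))
print('can',wback(n,[(65,410)],.1),back('scene',(393,128),0),back('scene',(397,88),.12),back('scene',(438,148),0))
plan([(.547,.276,.15,-1.6502,4),(.547,.276,.044,-1.6502,4)])
```

```text
blue (array([ 0.5039,  0.3085, -0.0798]), array([1. , 0.9, 0.6, 1.3]))
pads [[0.54710893 0.27269564]
 [0.45695017 0.28043463]]
wood (array([ 0.4493,  0.0066, -0.2362]), array([2.3, 2.6, 3.3, 2.2]))
can [[0.36164064 0.47877028]] [ 3.26591066e-01  6.07730626e-01 -5.55111512e-17] [0.29906762 0.6128381  0.12      ] [0.48996205 0.62486399 0.        ]
from [0.4305 0.2487 0.2177] t 5.45 q7 -2.14
4 x [-0.0091, -0.0285, 0.0169, -0.0, -0.0001, -0.0002]
4 x [0.0, 0.0, 0.0265, 0.0, 0.0, 0.0]
```

Emit:
{"op": "servo_tool", "data": {"commands": [-0.0085,-0.0285,0.017,0,0,0,0,-0.0085,-0.0285,0.017,0,0,0,0,-0.0085,-0.0285,0.017,0,0,0,0,-0.0085,-0.0285,0.017,0,0,0,0,0,0,0.035,0,0,0,0,0,0,0.035,0,0,0,0,0,0,0.025,0,0,0,0,0,0,0.01,0,0,0,0]}}

```text
t: 6.45
ee_pos: [0.5456, 0.2738, 0.043]
eef_rot: [[-0.079, -0.997, -0.002], [-0.997, 0.079, -0.001], [0.002, 0.002, -1.0]]
contact_force: [0.1, 0.3, -1.7]
gripper_width: 0.615
```

Emit:
{"op": "servo_tool", "data": {"commands": [0,0,0,0,0,0,0,0,0,0,0,0,0,0,0,0,0,0,0,0,0,0,0,0,0,0,0,0,0,0,0,0,0,0,0,0,0,0,0,0,0,0,0,0,0,0,0,0,0,0,0,0,0,0,0,0]}}

```text
t: 7.45
ee_pos: [0.5462, 0.2749, 0.0446]
eef_rot: [[-0.078, -0.997, -0.0], [-0.997, 0.078, -0.0], [0.0, 0.0, -1.0]]
contact_force: [1.1, 0.1, -2.4]
gripper_width: 0.617
```

Emit:
{"op": "servo_tool", "data": {"commands": [0,0,0.001,0,0,0,0,0,0,0.001,0,0,0,0,0,0,0,0,0,0,0,0,0,0,0,0,0,0,0,0,0,0,0,0,0,0,0,0,0,0,0,0,0,0,0,0,0,0,0,0,0,0,0,0,0,0]}}

```text
t: 8.45
ee_pos: [0.5462, 0.2749, 0.0427]
eef_rot: [[-0.078, -0.997, 0.0], [-0.997, 0.078, 0.0], [-0.0, -0.0, -1.0]]
contact_force: [-0.6, 0.2, -2.6]
gripper_width: 0.616
```

Emit:
{"op": "servo_tool", "data": {"commands": [0,0,0.001,0,0,0,0,0,0,0.001,0,0,0,0,0,0,0,0,0,0,0,0,0,0,0,0,0,0,0,0,0,0,0,0,0,0,0,0,0,0,0,0,0,0,0,0,0,0,0,0,0,0,0,0,0,0]}}

```text
t: 9.45
ee_pos: [0.5463, 0.275, 0.0425]
eef_rot: [[-0.078, -0.997, 0.0], [-0.997, 0.078, 0.0], [-0.0, -0.0, -1.0]]
contact_force: [-2.8, -0.7, 13.3]
gripper_width: 0.611
```

Emit:
{"op": "servo_tool", "data": {"commands": [0,0,-0.001,0,0,0,0.8,0,0,0,0,0,0,0.8,0,0,0,0,0,0,0.8,0,0,-0.02,0,0,0,0.8,0,0,-0.04,0,0,0,0.8,0,0,-0.05,0,0,0,1,0,0,-0.04,0,0,0,1,0,0,0,0,0,0,1]}}

```text
t: 10.45
ee_pos: [0.5486, 0.2759, 0.1965]
eef_rot: [[-0.078, -0.997, 0.008], [-0.997, 0.078, 0.004], [-0.005, -0.007, -1.0]]
contact_force: [0.3, 0.6, -0.5]
gripper_width: 0.995
```

Run:
```python
from h import *
wpic('w3')
```

```text
10.45 [0.5486 0.2759 0.1965] [[-0.078, -0.997, 0.008], [-0.997, 0.078, 0.004], [-0.005, -0.007, -1.0]] 0.99513364107894 [-0.6   0.61  0.13  1.67 -0.1   0.86 -2.07]
```

View pics/w3_b.png

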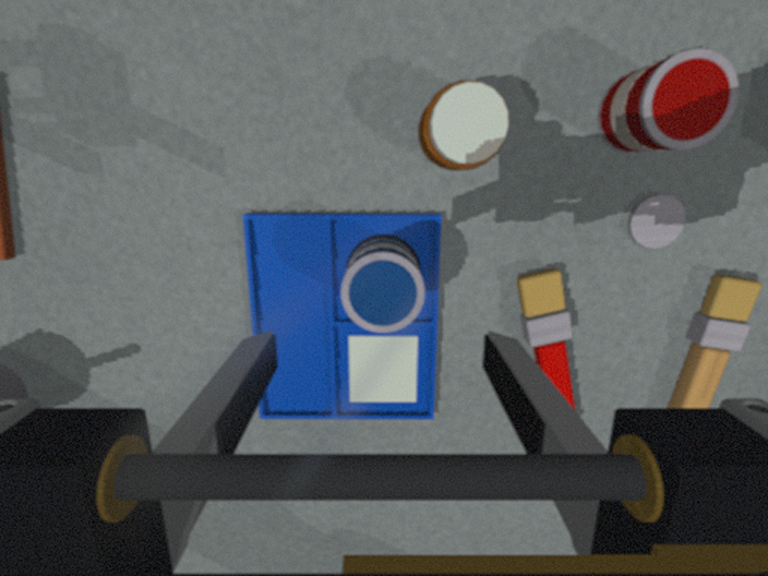

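```bash
cat >> h.py <<'E'
def inframe(p,tr):
    c,s=np.cos(tr[2]),np.sin(tr[2]);d=np.array(p)-tr[:2];return np.round([c*d[0]+s*d[1],-s*d[0]+c*d[1]],4)
BT=np.array([.504,.310,-.08]);YT=np.array([.4918,-.318,.197])
def tow(l,tr):
    c,s=np.cos(tr[2]),np.sin(tr[2]);return np.round([tr[0]+c*l[0]-s*l[1],tr[1]+s*l[0]+c*l[1]],4)
E
python3 - <<'E'
from h import *
n='w3'
t=wback(n,[(383,290)],.064)[0];print('tin',t,inframe(t,BT))
print('blue',rigid(wback(n,[(246,214),(441,212),(434,417),(262,417)],.009),[(.092,.079),(.092,-.079),(-.092,-.079),(-.092,.079)]))
j=wback(n,[(469,124)],.06)[0];print('jar',j,'red',wback(n,[(688,99)],.06))
plan([(j[0],j[1],.13,-1.6502,4),(j[0],j[1],.037,-1.6502,4)])
E
```

```text
tin [0.54694946 0.27341787] [ 0.0457 -0.033 ]
blue (array([ 0.5058,  0.308 , -0.0765]), array([2.7, 1.8, 1.7, 1.2]))
jar [0.65077897 0.21065041] red [[0.65458184 0.07414512]]
from [0.5471 0.2754 0.1942] t 10.5 q7 -2.07
4 x [0.0141, -0.027, 0.0161, -0.0009, 0.0006, 0.0003]
4 x [0.0, 0.0, 0.0232, 0.0, 0.0, 0.0]
```

Emit:
{"op": "servo_tool", "data": {"commands": [0.014,-0.027,0.016,0,0,0,1,0.014,-0.027,0.016,0,0,0,1,0.014,-0.027,0.016,0,0,0,1,0.014,-0.027,0.016,0,0,0,1,0,0,0.027,0,0,0,1,0,0,0.027,0,0,0,1,0,0,0.025,0,0,0,1,0,0,0.014,0,0,0,1]}}

```text
t: 11.5
ee_pos: [0.6476, 0.21, 0.0321]
eef_rot: [[-0.078, -0.997, -0.004], [-0.997, 0.078, -0.001], [0.002, 0.004, -1.0]]
contact_force: [0.1, -0.3, 0.5]
gripper_width: 1.0
```

Emit:
{"op": "servo_tool", "data": {"commands": [0,0,0,0,0,0,1,0,0,0,0,0,0,0,0,0,0,0,0,0,0,0,0,0,0,0,0,0,0,0,0,0,0,0,0,0,0,0,0,0,0,0,0,0,0,0,0,0,0,0,0,0,0,0,0,0]}}

```text
t: 12.5
ee_pos: [0.6497, 0.2108, 0.0352]
eef_rot: [[-0.078, -0.997, 0.001], [-0.997, 0.078, 0.0], [-0.0, -0.001, -1.0]]
contact_force: [-0.7, -0.1, 5.0]
gripper_width: 0.616
```

Run:
```python
from h import *
plan([(.65,.211,.115,-1.6502,2),(.542,-.3415,.16,-1.6502,11),(.542,-.3415,.16,-1.374,3),(.542,-.3415,.042,-1.374,4)])
```

```text
from [0.6497 0.2108 0.0352] t 12.5 q7 -1.9
2 x [-0.0001, -0.0002, -0.0399, -0.0003, 0.0002, 0.0006]
11 x [0.0508, 0.0058, -0.0041, 0.0, 0.0, 0.0]
3 x [0.0, 0.0, 0.0, 0.0, 0.0, -0.0921]
4 x [0.0, 0.0, 0.0295, 0.0, 0.0, 0.0]
```

Emit:
{"op": "servo_tool", "data": {"commands": [0,0,-0.03,0,0,0,0,0,0,-0.05,0,0,0,0,0.0508,0.0058,-0.004,0,0,0,0,0.0508,0.0058,-0.004,0,0,0,0,0.0508,0.0058,-0.004,0,0,0,0,0.0508,0.0058,-0.004,0,0,0,0,0.0508,0.0058,-0.004,0,0,0,0,0.0508,0.0058,-0.004,0,0,0,0]}}

```text
t: 13.5
ee_pos: [0.5899, -0.0921, 0.1381]
eef_rot: [[-0.078, -0.997, -0.001], [-0.997, 0.078, 0.0], [0.0, 0.001, -1.0]]
contact_force: [0.3, -0.7, -2.4]
gripper_width: 0.609
```

Emit:
{"op": "servo_tool", "data": {"commands": [0.0508,0.0058,-0.004,0,0,0,0,0.0508,0.0058,-0.004,0,0,0,0,0.0508,0.0058,-0.004,0,0,0,0,0.0508,0.0058,-0.004,0,0,0,0,0.0508,0.0058,-0.004,0,0,0,0,0,0,0,0,0,-0.092,0,0,0,0,0,0,-0.092,0,0,0,0,0,0,-0.092,0]}}

```text
t: 14.5
ee_pos: [0.5414, -0.3413, 0.1576]
eef_rot: [[0.199, -0.98, -0.002], [-0.98, -0.199, 0.001], [-0.001, 0.001, -1.0]]
contact_force: [-0.5, 0.0, -1.3]
gripper_width: 0.61
```

Run:
```python
from h import *
wpic('w4')
plan([(.542,-.3415,.042,-1.374,4)])
```

```text
14.5 [ 0.5414 -0.3413  0.1576] [[0.199, -0.98, -0.002], [-0.98, -0.199, 0.001], [-0.001, 0.001, -1.0]] 0.6101760654550856 [ 0.54  0.69 -0.03  1.62  0.03  0.83 -0.87]
from [ 0.5414 -0.3413  0.1576] t 14.55 q7 -0.87
4 x [0.0001, -0.0002, 0.0289, 0.0004, 0.0003, 0.0016]
```

View pics/w4_b.png

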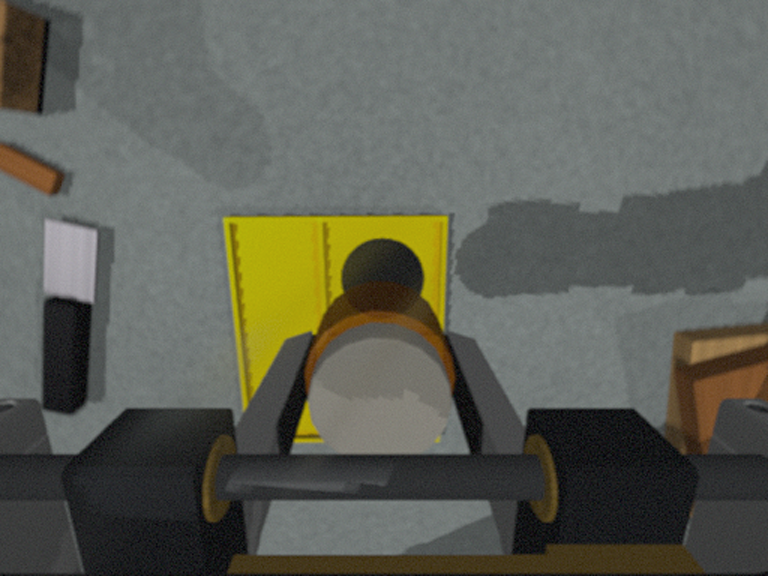

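Emit:
{"op": "servo_tool", "data": {"commands": [0,0,0.035,0,0,0,0,0,0,0.035,0,0,0,0,0,0,0.028,0,0,0,0,0,0,0.014,0,0,0,0,0,0,0.004,0,0,0,0,0,0,0.001,0,0,0,0,0,0,0,0,0,0,0,0,0,0,0,0,0,0]}}

```text
t: 15.55
ee_pos: [0.5427, -0.3418, 0.0426]
eef_rot: [[0.196, -0.981, 0.001], [-0.981, -0.196, -0.001], [0.001, -0.001, -1.0]]
contact_force: [-0.4, 0.1, -2.0]
gripper_width: 0.613
```

Run:
```python
from h import *
n='w4'
p=wback(n,[(225,217),(447,216)],.009);print(p,tow((.092,.079),YT),tow((.092,-.079),YT))
```

```text
[[ 0.56480357 -0.22695344]
 [ 0.59629807 -0.37898432]] [ 0.5666 -0.2225] [ 0.5975 -0.3775]
```

Emit:
{"op": "servo_tool", "data": {"commands": [0,0,0.0015,0,0,0,0,0,0,0.0015,0,0,0,0,0,0,0.001,0,0,0,0,0,0,0,0,0,0,0,0,0,0,0,0,0,0,0,0,0,0,0,0,0,0,0,0,0,0,0,0,0,0,0,0,0,0,0]}}

```text
t: 16.55
ee_pos: [0.5423, -0.3415, 0.0391]
eef_rot: [[0.196, -0.981, 0.0], [-0.981, -0.196, -0.0], [0.0, -0.0, -1.0]]
contact_force: [-2.6, 0.6, 8.1]
gripper_width: 0.613
```

Emit:
{"op": "servo_tool", "data": {"commands": [0,0,0,0,0,0,0.8,0,0,0,0,0,0,0.8,0,0,0,0,0,0,0.8,0,0,-0.02,0,0,0,0.8,0,0,-0.04,0,0,0,0.8,0,0,-0.05,0,0,0,1,0,0,-0.05,0,0,0,1,0,0,0,0,0,0,1]}}

```text
t: 17.55
ee_pos: [0.545, -0.3431, 0.2038]
eef_rot: [[0.196, -0.98, 0.009], [-0.981, -0.196, -0.005], [0.007, -0.008, -1.0]]
contact_force: [0.3, 0.6, -0.6]
gripper_width: 0.996
```

Run:
```python
from h import *
wpic('w5')
plan([(.6,-.09,.2,-1.66,5)])
```

```text
17.55 [ 0.545  -0.3431  0.2038] [[0.196, -0.98, 0.009], [-0.981, -0.196, -0.005], [0.007, -0.008, -1.0]] 0.9957920887114561 [ 0.54  0.64 -0.03  1.57  0.02  0.92 -0.87]
from [ 0.5434 -0.3422  0.201 ] t 17.6 q7 -0.87
5 x [[-0.0472, -0.021, 0.0001, -0.0009, -0.0006, 0.0574], [-0.0484, -0.0183, 0.0001, -0.0009, -0.0006, 0.0574], [-0.0493, -0.0155, 0.0001, -0.0009, -0.0006, 0.0574], [-0.0501, -0.0126, 0.0001, -0.0009, -0.0006, 0.0574], [-0.0508, -0.0097, 0.0002, -0.0009, -0.0006, 0.0574]]
```

View pics/w5_b.png

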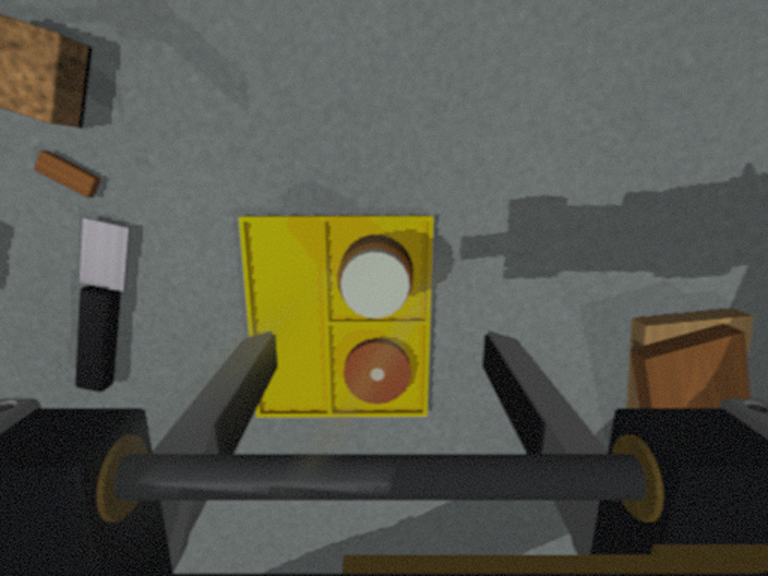

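Emit:
{"op": "servo_tool", "data": {"commands": [-0.047,-0.021,0,0,0,0.057,1,-0.048,-0.018,0,0,0,0.057,1,-0.049,-0.0155,0,0,0,0.057,1,-0.05,-0.0125,0,0,0,0.057,1,-0.051,-0.01,0,0,0,0.057,1,0,0,0,0,0,0,1,0,0,0,0,0,0,1,0,0,0,0,0,0,1]}}

```text
t: 18.6
ee_pos: [0.5979, -0.0923, 0.1973]
eef_rot: [[-0.09, -0.996, -0.001], [-0.996, 0.09, -0.001], [0.001, 0.001, -1.0]]
contact_force: [-0.6, -0.4, -0.5]
gripper_width: 1.002
```

Run:
```python
from h import *
n='w5'
p,_=rigid(wback(n,[(239,217),(434,216),(428,416),(258,416)],.009),[(.092,.079),(.092,-.079),(-.092,-.079),(-.092,.079)])
t=wback(n,[(376,284)],.064)[0];print(p,_,t,inframe(t,YT),inframe(t,p))
wpic('w6')
```

```text
[ 0.491  -0.3214  0.2003] [1.  1.  0.6 1.8] [ 0.54564926 -0.34229225] [ 0.0481 -0.0344] [ 0.0494 -0.0313]
18.6 [ 0.5979 -0.0923  0.1973] [[-0.09, -0.996, -0.001], [-0.996, 0.09, -0.001], [0.001, 0.001, -1.0]] 1.0021986859642353 [ 0.07  0.6   0.06  1.68 -0.04  0.86 -1.51]
```

View pics/w6_b.png

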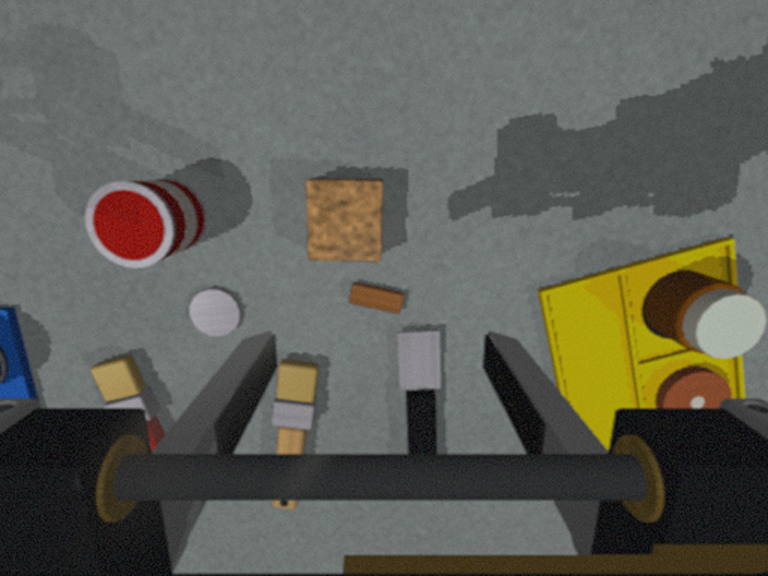

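Run:
```python
from h import *
n='w6'
c,r=rigid(wback(n,[(307,180),(383,180),(382,261),(307,259.5)],.034),[(.03,.028),(.03,-.028),(-.03,-.028),(-.03,.028)])
print(c,r)
plan([(c[0],c[1],.1,c[2]-1.5708,4),(c[0],c[1],.034,c[2]-1.5708,4)])
n='w6'
```

```text
[ 0.6412 -0.0716 -0.1109] [1.6 0.6 0.6 0.8]
from [ 0.598  -0.0922  0.1974] t 18.65 q7 -1.51
4 x [-0.0061, -0.0103, 0.0244, 0.0002, -0.0002, 0.0052]
4 x [0.0, 0.0, 0.0165, 0.0, 0.0, 0.0]
```

Emit:
{"op": "servo_tool", "data": {"commands": [-0.006,-0.0105,0.0245,0,0,0.005,1,-0.006,-0.0105,0.0245,0,0,0.005,1,-0.006,-0.0105,0.0245,0,0,0.005,1,-0.006,-0.0105,0.0245,0,0,0,1,0,0,0.027,0,0,0,1,0,0,0.025,0,0,0,1,0,0,0.012,0,0,0,1,0,0,0,0,0,0,1]}}

```text
t: 19.65
ee_pos: [0.6422, -0.071, 0.0351]
eef_rot: [[-0.103, -0.995, -0.001], [-0.995, 0.103, -0.0], [0.0, 0.001, -1.0]]
contact_force: [-0.0, -0.5, -0.1]
gripper_width: 1.003
```

Emit:
{"op": "servo_tool", "data": {"commands": [0,0,0,0,0,0,0,0,0,0,0,0,0,0,0,0,0,0,0,0,0,0,0,0,0,0,0,0,0,0,0,0,0,0,0,0,0,0,0,0,0,0,0,0,0,0,0,0,0,0,0,0,0,0,0,0]}}

```text
t: 20.65
ee_pos: [0.6429, -0.0701, 0.036]
eef_rot: [[-0.102, -0.995, 0.0], [-0.995, 0.102, 0.0], [-0.0, -0.0, -1.0]]
contact_force: [-0.7, 0.8, 4.9]
gripper_width: 0.592
```

Run:
```python
from h import *
w=tow((-.045,-.033),BT);print(w)
plan([(.642,-.0716,.15,-1.67,2),(w[0],w[1],.15,-1.6508,8),(w[0],w[1],.042,-1.6508,4)])
```

```text
[0.4565 0.2807]
from [ 0.6429 -0.0701  0.036 ] t 20.65 q7 -1.55
2 x [0.0008, 0.0004, -0.057, -0.0002, 0.0, -0.0015]
8 x [[-0.0415, 0.0274, 0.0, 0.0, 0.0, -0.0024], [-0.0416, 0.0273, 0.0, 0.0, 0.0, -0.0024], [-0.0417, 0.0272, 0.0, 0.0, 0.0, -0.0024], [-0.0417, 0.0271, 0.0, 0.0, 0.0, -0.0024], [-0.0418, 0.027, 0.0, 0.0, 0.0, -0.0024], [-0.0419, 0.0269, 0.0, 0.0, 0.0, -0.0024], [-0.0419, 0.0268, 0.0, 0.0, 0.0, -0.0024], [-0.042, 0.0267, 0.0, 0.0, 0.0, -0.0024]]
4 x [0.0, 0.0, 0.027, 0.0, 0.0, 0.0]
```

Emit:
{"op": "servo_tool", "data": {"commands": [0,0,-0.054,0,0,0,0,0,0,-0.06,0,0,0,0,-0.0415,0.0275,0,0,0,-0.0025,0,-0.0415,0.0275,0,0,0,-0.0025,0,-0.0415,0.0275,0,0,0,-0.0025,0,-0.0415,0.027,0,0,0,-0.0025,0,-0.042,0.027,0,0,0,-0.0025,0,-0.042,0.027,0,0,0,-0.0025,0]}}

```text
t: 21.65
ee_pos: [0.503, 0.1956, 0.1493]
eef_rot: [[-0.087, -0.996, -0.0], [-0.996, 0.087, -0.0], [0.0, 0.0, -1.0]]
contact_force: [0.3, -0.2, -0.0]
gripper_width: 0.592
```

Emit:
{"op": "servo_tool", "data": {"commands": [-0.042,0.027,0,0,0,-0.0025,0,-0.042,0.0265,0,0,0,-0.0025,0,0,0,0.03,0,0,0,0,0,0,0.035,0,0,0,0,0,0,0.025,0,0,0,0,0,0,0.01,0,0,0,0,0,0,0.004,0,0,0,0,0,0,0,0,0,0,0]}}

```text
t: 22.65
ee_pos: [0.4583, 0.2828, 0.0461]
eef_rot: [[-0.082, -0.997, 0.001], [-0.997, 0.082, 0.0], [-0.001, -0.001, -1.0]]
contact_force: [-0.4, -0.5, -0.0]
gripper_width: 0.594
```

Run:
```python
from h import *
wpic('w7')
```

```text
22.65 [0.4583 0.2828 0.0461] [[-0.082, -0.997, 0.001], [-0.997, 0.082, 0.0], [-0.001, -0.001, -1.0]] 0.5942121859918936 [-0.65  0.75  0.07  1.97 -0.11  0.42 -2.15]
```

View pics/w7_b.png

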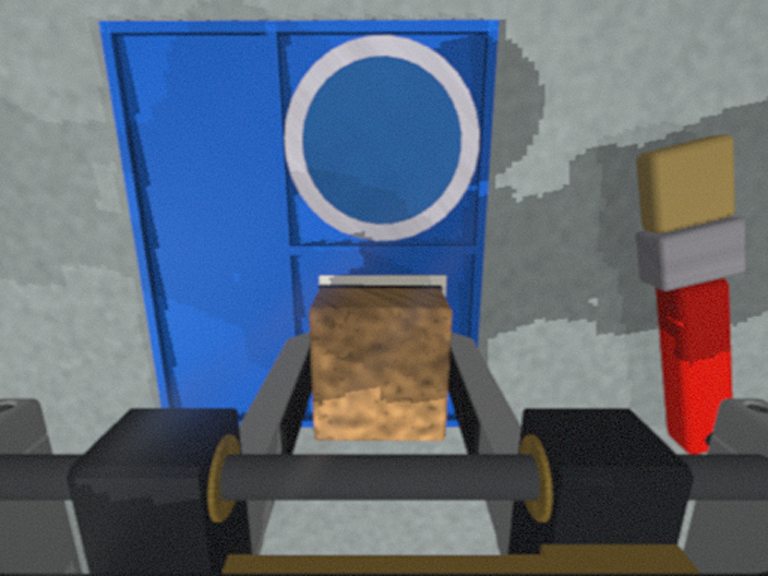

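Emit:
{"op": "servo_tool", "data": {"commands": [0.002,0.001,0.003,0,0,0,0,0,0,0.002,0,0,0,0,0,0,0.0015,0,0,0,0,0,0,0,0,0,0,0,0,0,0,0,0,0,0,0,0,0,0,0,0,0,0,0,0,0,0,0,0,0,0,0,0,0,0,0]}}

```text
t: 23.7
ee_pos: [0.4568, 0.2807, 0.04]
eef_rot: [[-0.082, -0.997, 0.0], [-0.997, 0.082, 0.0], [-0.0, -0.0, -1.0]]
contact_force: [-0.9, -1.1, 7.4]
gripper_width: 0.595
```

Run:
```python
from h import *
plan([(.457,.281,.17,-1.6528,3),(.451,.005,.13,-1.806,6),(.451,.005,.033,-1.806,4)])
```

```text
from [0.4568 0.2807 0.04  ] t 23.7 q7 -2.15
3 x [-0.0001, -0.0001, -0.0433, -0.0001, 0.0001, -0.0001]
6 x [[0.0459, -0.0028, 0.0067, 0.0, 0.0, 0.0255], [0.0458, -0.0039, 0.0067, 0.0, 0.0, 0.0255], [0.0457, -0.0051, 0.0067, 0.0, 0.0, 0.0255], [0.0456, -0.0063, 0.0067, 0.0, 0.0, 0.0255], [0.0454, -0.0074, 0.0067, 0.0, 0.0, 0.0255], [0.0452, -0.0086, 0.0067, 0.0, 0.0, 0.0255]]
4 x [0.0, 0.0, 0.0242, 0.0, 0.0, 0.0]
```

Emit:
{"op": "servo_tool", "data": {"commands": [0,0,0,0,0,0,0.8,0,0,0,0,0,0,0.8,0,0,0,0,0,0,0.8,0,0,-0.02,0,0,0,0.8,0,0,-0.05,0,0,0,0.8,0,0,-0.06,0,0,0,1,0,0,-0.03,0,0,0,1,0,0,0,0,0,0,1]}}

```text
t: 24.7
ee_pos: [0.4581, 0.2816, 0.2015]
eef_rot: [[-0.082, -0.997, 0.004], [-0.997, 0.082, 0.003], [-0.003, -0.004, -1.0]]
contact_force: [0.5, -1.2, -0.5]
gripper_width: 0.997
```

Run:
```python
from h import *
wpic('w8')
```

```text
24.7 [0.4581 0.2816 0.2015] [[-0.082, -0.997, 0.004], [-0.997, 0.082, 0.003], [-0.003, -0.004, -1.0]] 0.9972047535095483 [-0.68  0.5   0.12  1.87 -0.08  0.76 -2.18]
```

View pics/w8_b.png

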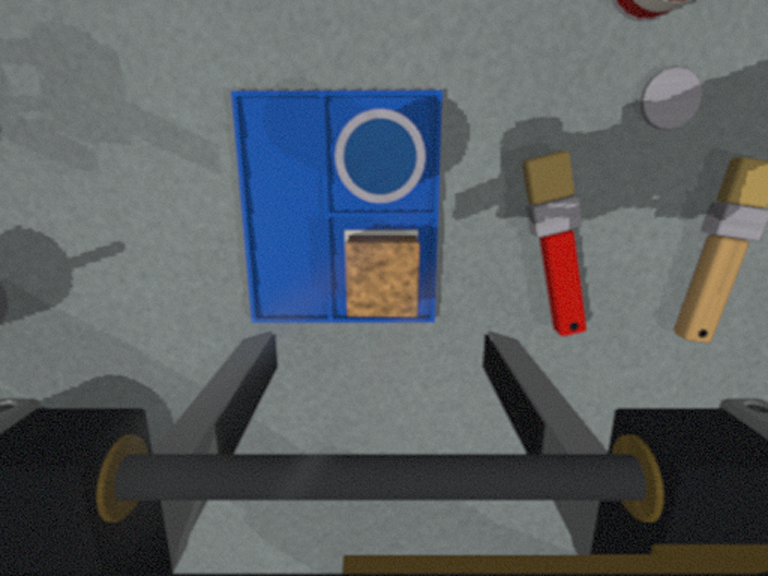

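Run:
```python
from h import *
n='w8'
c,r=rigid(wback(n,[(346,240),(420,240),(418,318),(347,316)],.038),[(.03,.028),(.03,-.028),(-.03,-.028),(-.03,.028)])
print('cork',c,r,inframe(c[:2],BT))
# brush: hole and ferrule/handle
a=wback(n,[(733,158),(675,333),(710,342)],.019)
print('wood',rigid(a,[(.075,.018),(-.075,.012),(-.075,-.012)]))
plan([(.451,.005,.13,-1.806,6),(.451,.005,.033,-1.806,4)])
```

```text
cork [ 0.4555  0.279  -0.0915] [0.3 0.9 1.  0.3] [-0.0459 -0.0348]
wood (array([ 0.45  ,  0.0082, -0.2154]), array([4.5, 5.8, 3.8]))
from [0.4569 0.2809 0.1997] t 24.75 q7 -2.18
6 x [[0.0459, -0.0028, 0.0116, -0.0002, 0.0002, 0.0255], [0.0458, -0.0039, 0.0116, -0.0002, 0.0002, 0.0255], [0.0457, -0.0051, 0.0116, -0.0002, 0.0002, 0.0255], [0.0456, -0.0063, 0.0116, -0.0002, 0.0002, 0.0255], [0.0454, -0.0075, 0.0116, -0.0002, 0.0002, 0.0255], [0.0452, -0.0086, 0.0116, -0.0002, 0.0002, 0.0255]]
4 x [0.0, 0.0, 0.0242, 0.0, 0.0, 0.0]
```

Emit:
{"op": "servo_tool", "data": {"commands": [0.046,-0.003,0.0115,0,0,0.025,1,0.046,-0.004,0.0115,0,0,0.025,1,0.046,-0.005,0.0115,0,0,0.025,1,0.0455,-0.006,0.0115,0,0,0.025,1,0.0455,-0.0075,0.0115,0,0,0.025,1,0.045,-0.0085,0.0115,0,0,0.025,1,0,0,0.025,0,0,0,1,0,0,0.02,0,0,0,1]}}

```text
t: 25.75
ee_pos: [0.4492, 0.0034, 0.083]
eef_rot: [[-0.232, -0.973, -0.004], [-0.973, 0.232, -0.0], [0.001, 0.003, -1.0]]
contact_force: [0.2, -0.7, 0.2]
gripper_width: 0.998
```

Run:
```python
from h import *
wpic('w9')
```

```text
25.75 [0.4492 0.0034 0.083 ] [[-0.232, -0.973, -0.004], [-0.973, 0.232, -0.0], [0.001, 0.003, -1.0]] 0.9976917417200891 [-0.12  0.61  0.08  2.19 -0.13  0.35 -1.74]
```

View pics/w9_b.png

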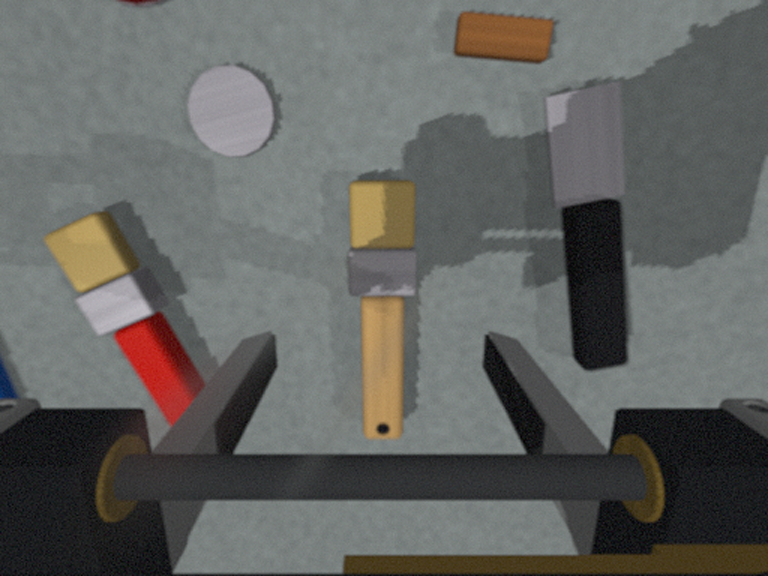

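Run:
```python
from h import *
n='w9'
print('wood',rigid(wback(n,[(350,182),(415,181),(364,437),(401,438)],.019),[(.075,.018),(.075,-.018),(-.075,.012),(-.075,-.012)]))
a=np.vstack([wback(n,[(545,97),(619,80)],.010),wback(n,[(588,369),(628,361)],.02)])
print('scr',rigid(a,[(.075,.018),(.075,-.018),(-.075,.013),(-.075,-.013)]))
```

```text
wood (array([ 0.4489,  0.001 , -0.233 ]), array([3. , 2.7, 2.7, 2. ]))
scr (array([ 0.4671, -0.1172, -0.0343]), array([2.8, 2.3, 3. , 3.4]))
```

Emit:
{"op": "servo_tool", "data": {"commands": [0.002,0,0.02,0,0,0,1,0,0,0.02,0,0,0,0.7,0,0,0.009,0,0,0,0.7,0,0,0,0,0,0,0.6,0,0,0,0,0,0,0,0,0,0,0,0,0,0,0,0,0,0,0,0,0,0,0,0,0,0,0,0]}}

```text
t: 26.8
ee_pos: [0.4512, 0.0025, 0.0371]
eef_rot: [[-0.23, -0.973, -0.001], [-0.973, 0.23, 0.0], [0.0, 0.001, -1.0]]
contact_force: [-0.2, -0.3, 0.1]
gripper_width: 0.293
```

Emit:
{"op": "servo_tool", "data": {"commands": [0,0,0,0,0,0,0,0,0,0,0,0,0,0,0,0,0,0,0,0,0,0,0,0,0,0,0,0,0,0,0,0,0,0,0,0,0,0,0,0,0,0,0,0,0,0,0,0,0,0,0,0,0,0,0,0]}}

```text
t: 27.8
ee_pos: [0.4512, 0.0025, 0.0371]
eef_rot: [[-0.23, -0.973, -0.001], [-0.973, 0.23, -0.0], [0.0, 0.001, -1.0]]
contact_force: [-0.3, -0.3, 4.6]
gripper_width: 0.247
```

Run:
```python
from h import *
w=tow((0,.044),BT);print(w)
plan([(.4485,.002,.12,-1.806,2),(w[0],w[1],.16,-1.6508,8),(w[0],w[1],.043,-1.6508,4)])
```

```text
[0.5075 0.3539]
from [0.4512 0.0025 0.0371] t 27.8 q7 -1.6
2 x [0.0005, 0.0013, -0.0415, 0.0005, -0.0001, 0.0014]
8 x [[-0.0445, 0.0031, -0.005, 0.0, 0.0, -0.0194], [-0.0445, 0.0022, -0.005, 0.0, 0.0, -0.0194], [-0.0446, 0.0014, -0.005, 0.0, 0.0, -0.0194], [-0.0446, 0.0005, -0.005, 0.0, 0.0, -0.0194], [-0.0446, -0.0004, -0.005, 0.0, 0.0, -0.0194], [-0.0446, -0.0012, -0.005, 0.0, 0.0, -0.0194], [-0.0446, -0.0021, -0.005, 0.0, 0.0, -0.0194], [-0.0445, -0.003, -0.005, 0.0, 0.0, -0.0194]]
4 x [0.0, 0.0, 0.0292, 0.0, 0.0, 0.0]
```

Emit:
{"op": "servo_tool", "data": {"commands": [0,0,-0.03,0,0,0,0,0,0,-0.05,0,0,0,0,-0.0445,0.003,-0.005,0,0,-0.019,0,-0.0445,0.002,-0.005,0,0,-0.019,0,-0.0445,0.0015,-0.005,0,0,-0.019,0,-0.0445,0.0005,-0.005,0,0,-0.02,0,-0.0445,-0.0005,-0.005,0,0,-0.02,0,-0.0445,-0.001,-0.005,0,0,-0.02,0]}}

```text
t: 28.8
ee_pos: [0.4944, 0.2675, 0.1466]
eef_rot: [[-0.114, -0.993, -0.002], [-0.993, 0.114, -0.001], [0.001, 0.002, -1.0]]
contact_force: [0.9, -0.5, -0.1]
gripper_width: 0.251
```

Emit:
{"op": "servo_tool", "data": {"commands": [-0.0445,-0.002,-0.005,0,0,-0.02,0,-0.0445,-0.003,-0.005,0,0,-0.02,0,0,0,0.02,0,0,0,0,0,0,0.03,0,0,0,0,0,0,0.02,0,0,0,0,0,0,0,0,0,0,0,0,0,0,0,0,0,0,0,0,0,0,0,0,0]}}

```text
t: 29.8
ee_pos: [0.5096, 0.3545, 0.0878]
eef_rot: [[-0.075, -0.997, 0.0], [-0.997, 0.075, 0.001], [-0.001, -0.0, -1.0]]
contact_force: [0.5, -0.3, 0.5]
gripper_width: 0.252
```

Run:
```python
from h import *
wpic('w10')
w=tow((0,.044),BT)
plan([(w[0],w[1],.043,-1.6508,4)])
```

```text
29.8 [0.5096 0.3545 0.0878] [[-0.075, -0.997, 0.0], [-0.997, 0.075, 0.001], [-0.001, -0.0, -1.0]] 0.2523504607813031 [-0.79  0.77  0.22  1.73 -0.25  0.67 -2.07]
from [0.5095 0.3545 0.0878] t 29.85 q7 -2.07
4 x [0.0002, 0.0005, 0.0112, 0.0, 0.0003, 0.0012]
```

View pics/w10_b.png

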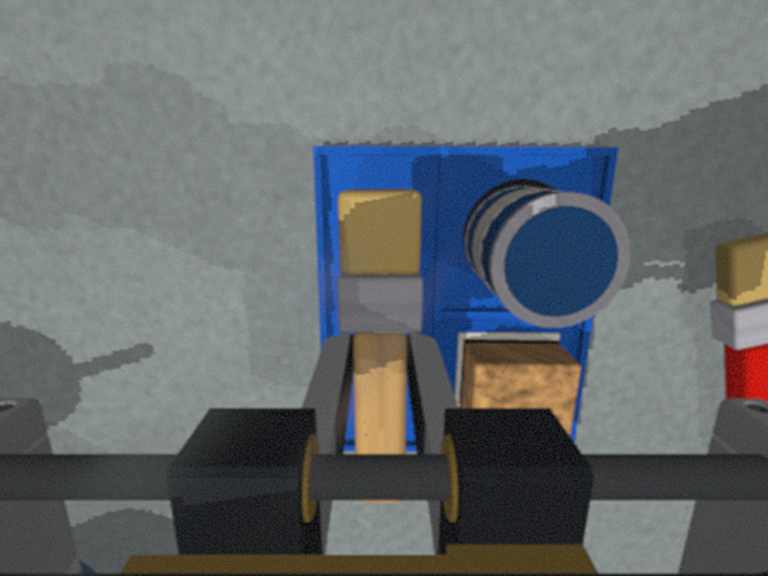

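Emit:
{"op": "servo_tool", "data": {"commands": [0,0,0.02,0,0,0,0,0,0,0.016,0,0,0,0,0,0,0.006,0,0,0,0,0,0,0.002,0,0,0,0,0,0,0.002,0,0,0,0,0,0,0.001,0,0,0,0,0,0,0,0,0,0,0,0,0,0,0,0,0,0]}}

```text
t: 30.85
ee_pos: [0.5091, 0.3542, 0.0411]
eef_rot: [[-0.075, -0.997, -0.001], [-0.997, 0.075, 0.001], [-0.0, 0.001, -1.0]]
contact_force: [-2.2, -0.7, 6.9]
gripper_width: 0.251
```

Emit:
{"op": "servo_tool", "data": {"commands": [0,0,0,0,0,0,0.5,0,0,0,0,0,0,0.5,0,0,0,0,0,0,0.5,0,0,-0.02,0,0,0,0.5,0,0,-0.04,0,0,0,0.5,0,0,-0.05,0,0,0,0.5,0,0,-0.05,0,0,0,1,0,0,0,0,0,0,1]}}

```text
t: 31.85
ee_pos: [0.5119, 0.3556, 0.2056]
eef_rot: [[-0.075, -0.997, 0.007], [-0.997, 0.075, 0.006], [-0.006, -0.006, -1.0]]
contact_force: [0.4, 0.2, -0.8]
gripper_width: 0.68
```

Run:
```python
from h import *
wpic('w11')
plan([(.468,-.117,.13,-1.605,10),(.468,-.117,.085,-1.605,2)])
```

```text
31.85 [0.5119 0.3556 0.2056] [[-0.075, -0.997, 0.007], [-0.997, 0.075, 0.006], [-0.006, -0.006, -1.0]] 0.6801557536508586 [-0.82  0.63  0.28  1.64 -0.21  0.9  -2.11]
from [0.5103 0.3548 0.2029] t 31.9 q7 -2.11
10 x [[0.0474, 0.0007, 0.0071, -0.0003, 0.0003, -0.0041], [0.0474, 0.0009, 0.0071, -0.0003, 0.0003, -0.0041], [0.0474, 0.0011, 0.0072, -0.0003, 0.0003, -0.0041], [0.0474, 0.0013, 0.0072, -0.0003, 0.0003, -0.0041], [0.0474, 0.0015, 0.0072, -0.0003, 0.0003, -0.0041], [0.0474, 0.0016, 0.0072, -0.0003, 0.0003, -0.0041], [0.0473, 0.0018, 0.0072, -0.0003, 0.0003, -0.0041], [0.0473, 0.002, 0.0072, -0.0003, 0.0003, -0.0041], [0.0473, 0.0022, 0.0073, -0.0003, 0.0003, -0.0041], [0.0473, 0.0024, 0.0073, -0.0003, 0.0003, -0.0041]]
2 x [0.0, 0.0, 0.0225, 0.0, 0.0, 0.0]
```

View pics/w11_b.png

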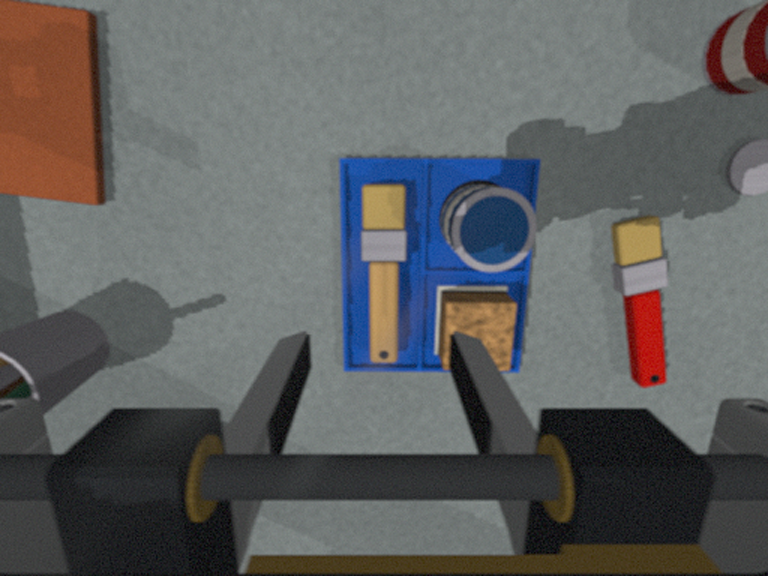

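Emit:
{"op": "servo_tool", "data": {"commands": [0.0475,0.001,0.007,0,0,-0.004,1,0.0475,0.001,0.007,0,0,-0.004,1,0.0475,0.001,0.007,0,0,-0.004,1,0.0475,0.001,0.007,0,0,-0.004,1,0.0475,0.0015,0.007,0,0,-0.004,1,0.0475,0.0015,0.007,0,0,-0.004,1,0.0475,0.002,0.007,0,0,-0.004,1,0.0475,0.002,0.007,0,0,-0.004,1]}}

```text
t: 32.9
ee_pos: [0.4736, -0.0259, 0.143]
eef_rot: [[-0.043, -0.999, -0.003], [-0.999, 0.043, -0.0], [0.0, 0.003, -1.0]]
contact_force: [0.1, -0.6, -0.3]
gripper_width: 1.001
```

Emit:
{"op": "servo_tool", "data": {"commands": [0.0475,0.002,0.007,0,0,-0.004,1,0.0475,0.002,0.007,0,0,-0.004,1,0,0,0.022,0,0,0,1,0,0,0.022,0,0,0,1,0,0,0,0,0,0,1,0,0,0,0,0,0,1,0,0,0,0,0,0,1,0,0,0,0,0,0,1]}}

```text
t: 33.9
ee_pos: [0.4673, -0.1192, 0.0865]
eef_rot: [[-0.035, -0.999, -0.0], [-0.999, 0.035, -0.0], [0.0, 0.0, -1.0]]
contact_force: [-0.8, -0.5, -0.1]
gripper_width: 0.997
```

Run:
```python
from h import *
n='w11'
c,r=rigid(wback(n,[(362,185),(405,185),(371,361),(397,362)],.023),[(.075,.018),(.075,-.018),(-.075,.012),(-.075,-.012)])
print('wood',c,r,inframe(c[:2],BT))
wpic('w12')
```

```text
wood [ 0.5057  0.3529 -0.0713] [2.1 2.3 2.2 1.3] [-0.0017  0.0429]
33.9 [ 0.4673 -0.1192  0.0865] [[-0.035, -0.999, -0.0], [-0.999, 0.035, -0.0], [0.0, 0.0, -1.0]] 0.9973127472164384 [ 0.1   0.64  0.14  2.11 -0.2   0.41 -1.21]
```

View pics/w12_b.png

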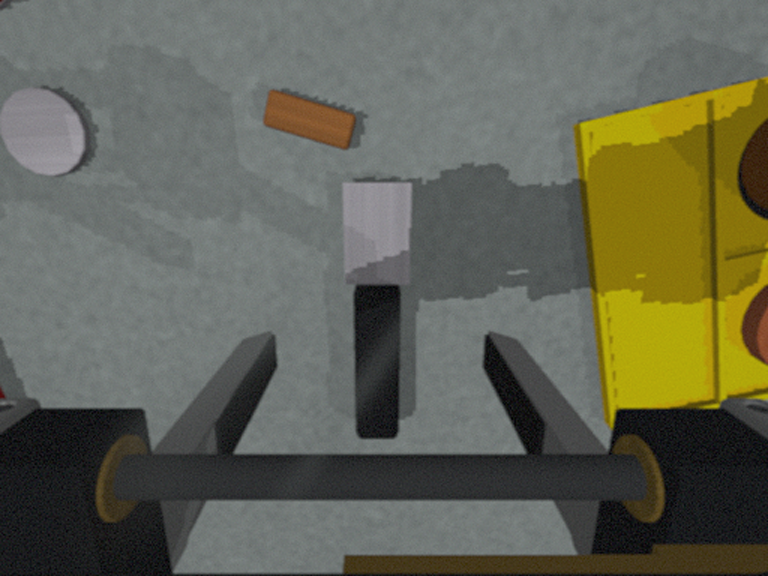

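Emit:
{"op": "servo_tool", "data": {"commands": [-0.002,0,0.02,0,0,0,1,0,0,0.02,0,0,0,0.7,0,0,0.0115,0,0,0,0.7,0,0,0,0,0,0,0.6,0,0,0,0,0,0,0,0,0,0,0,0,0,0,0,0,0,0,0,0,0,0,0,0,0,0,0,0]}}

```text
t: 34.95
ee_pos: [0.467, -0.1173, 0.0346]
eef_rot: [[-0.035, -0.999, -0.001], [-0.999, 0.035, -0.0], [0.0, 0.001, -1.0]]
contact_force: [0.2, -0.3, -0.5]
gripper_width: 0.291
```

Emit:
{"op": "servo_tool", "data": {"commands": [0,0,0,0,0,0,0,0,0,0,0,0,0,0,0,0,0,0,0,0,0,0,0,0,0,0,0,0,0,0,0,0,0,0,0,0,0,0,0,0,0,0,0,0,0,0,0,0,0,0,0,0,0,0,0,0]}}

```text
t: 35.95
ee_pos: [0.467, -0.1173, 0.0346]
eef_rot: [[-0.035, -0.999, -0.001], [-0.999, 0.035, -0.0], [0.0, 0.001, -1.0]]
contact_force: [-0.4, 0.3, 4.4]
gripper_width: 0.274
```

Run:
```python
from h import *
n='w12'
a=np.vstack([wback(n,[(343,183),(411,183)],.010),wback(n,[(358,437),(397,437)],.02)])
c,r=rigid(a,[(.075,.018),(.075,-.018),(-.075,.013),(-.075,-.013)]);print('scr',c,r)
YT=np.array([.4915,-.319,.198]);w=tow((0,.044),YT);print(w)
s=ctrl.get_state();o=s['ee_pos'][0]-c[0];print('off',o);tx=w[0]+o
plan([(s['ee_pos'][0],s['ee_pos'][1],.12,-1.605,2),(tx,w[1],.12,-1.373,5),(tx,w[1],.07,-1.373,3)])
```

```text
scr [ 0.4663 -0.1187 -0.0349] [2.  2.  2.5 2.5]
[ 0.4828 -0.2759]
off 0.0006669013682817915
from [ 0.467  -0.1173  0.0346] t 35.95 q7 -1.2
2 x [0.0, 0.0, -0.0427, 0.0005, -0.0, -0.0005]
5 x [[0.0316, -0.0044, 0.0, 0.0, 0.0, -0.0464], [0.0318, -0.0029, 0.0, 0.0, 0.0, -0.0464], [0.0319, -0.0014, 0.0, 0.0, 0.0, -0.0464], [0.0319, 0.0, 0.0, 0.0, 0.0, -0.0464], [0.0319, 0.0015, 0.0, 0.0, 0.0, -0.0464]]
3 x [0.0, 0.0, 0.0167, 0.0, 0.0, 0.0]
```

Emit:
{"op": "servo_tool", "data": {"commands": [0,0,-0.035,0,0,0,0,0,0,-0.05,0,0,0,0,0.0316,-0.0045,0,0,0,-0.046,0,0.0318,-0.003,0,0,0,-0.046,0,0.0319,-0.0015,0,0,0,-0.046,0,0.0319,0,0,0,0,-0.047,0,0.0319,0.0015,0,0,0,-0.047,0,0,0,0.02,0,0,0,0]}}

```text
t: 36.95
ee_pos: [0.4839, -0.2801, 0.0998]
eef_rot: [[0.191, -0.981, 0.001], [-0.981, -0.191, -0.003], [0.004, -0.001, -1.0]]
contact_force: [0.6, 0.8, -1.4]
gripper_width: 0.27
```

Emit:
{"op": "servo_tool", "data": {"commands": [0,0,0.02,0,0,0,0,0,0,0,0,0,0,0,0,0,0,0,0,0,0,0,0,0,0,0,0,0,0,0,0,0,0,0,0,0,0,0,0,0,0,0,0,0,0,0,0,0,0,0,0,0,0,0,0,0]}}

```text
t: 37.95
ee_pos: [0.4835, -0.2761, 0.0794]
eef_rot: [[0.195, -0.981, -0.001], [-0.981, -0.195, -0.0], [-0.0, 0.001, -1.0]]
contact_force: [0.0, -0.1, -1.2]
gripper_width: 0.272
```

Run:
```python
from h import *
wpic('w13')
plan([(.4835,-.276,.04,-1.373,4)])
```

```text
37.95 [ 0.4835 -0.2761  0.0794] [[0.195, -0.981, -0.001], [-0.981, -0.195, -0.0], [-0.0, 0.001, -1.0]] 0.2724340078647856 [ 0.42  0.71  0.07  1.91 -0.09  0.53 -0.82]
from [ 0.4834 -0.2761  0.0794] t 38.0 q7 -0.82
4 x [-0.0, -0.0, 0.0098, 0.0003, 0.0001, -0.0003]
```

View pics/w13_b.png

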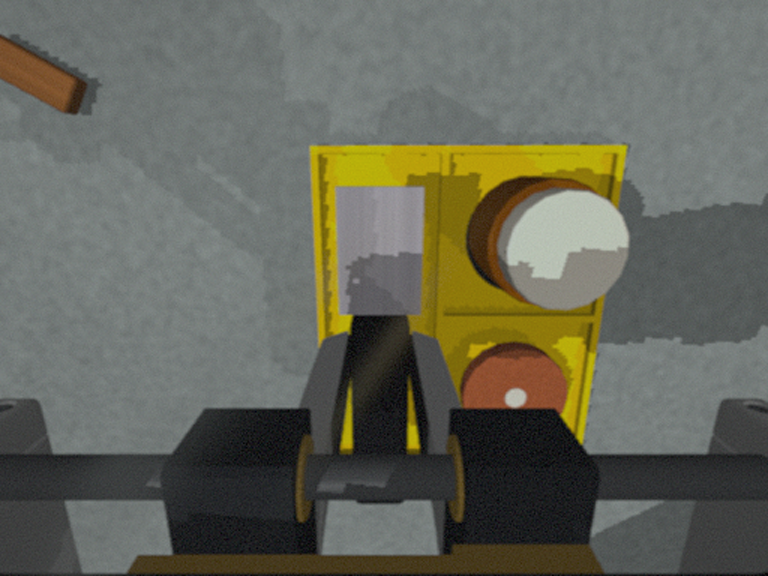

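Emit:
{"op": "servo_tool", "data": {"commands": [0,0,0.018,0,0,0,0,0,0,0.012,0,0,0,0,0,0,0.005,0,0,0,0,0,0,0.003,0,0,0,0,0,0,0.002,0,0,0,0,0,0,0.0015,0,0,0,0,0,0,0,0,0,0,0,0,0,0,0,0,0,0]}}

```text
t: 39.0
ee_pos: [0.4836, -0.2761, 0.0386]
eef_rot: [[0.195, -0.981, -0.001], [-0.981, -0.195, -0.0], [0.0, 0.001, -1.0]]
contact_force: [-0.1, 0.6, 6.3]
gripper_width: 0.273
```

Emit:
{"op": "servo_tool", "data": {"commands": [0,0,0,0,0,0,0.5,0,0,0,0,0,0,0.5,0,0,0,0,0,0,0.5,0,0,-0.02,0,0,0,0.5,0,0,-0.04,0,0,0,0.5,0,0,-0.05,0,0,0,0.5,0,0,-0.05,0,0,0,0.5,0,0,0,0,0,0,0.5]}}

```text
t: 40.0
ee_pos: [0.486, -0.2774, 0.2016]
eef_rot: [[0.195, -0.981, 0.006], [-0.981, -0.195, -0.004], [0.005, -0.005, -1.0]]
contact_force: [0.3, -1.5, -0.9]
gripper_width: 0.502
```

Emit:
{"op": "servo_tool", "data": {"commands": [0,0.03,0,0,0,0,1,0,0.03,0,0,0,0,1,0,0,0,0,0,0,1,0,0,0,0,0,0,1,0,0,0,0,0,0,1,0,0,0,0,0,0,1,0,0,0,0,0,0,1,0,0,0,0,0,0,1]}}

```text
t: 41.0
ee_pos: [0.4249, -0.2877, 0.1979]
eef_rot: [[0.196, -0.981, -0.001], [-0.981, -0.196, 0.0], [-0.0, 0.001, -1.0]]
contact_force: [-0.1, -0.4, 1.0]
gripper_width: 0.999
```

Run:
```python
from h import *
wpic('w14')
for n in ["scene","side"]:
    c=optics.read_camera(n);cv2.imwrite(f"pics/{n}1.png",cv2.cvtColor(c["color"],cv2.COLOR_RGB2BGR))
```

```text
41.0 [ 0.4249 -0.2877  0.1979] [[0.196, -0.981, -0.001], [-0.981, -0.196, 0.0], [-0.0, 0.001, -1.0]] 0.9989938670425105 [ 0.47  0.48  0.1   1.93 -0.07  0.73 -0.77]
```

View pics/w14_b.png

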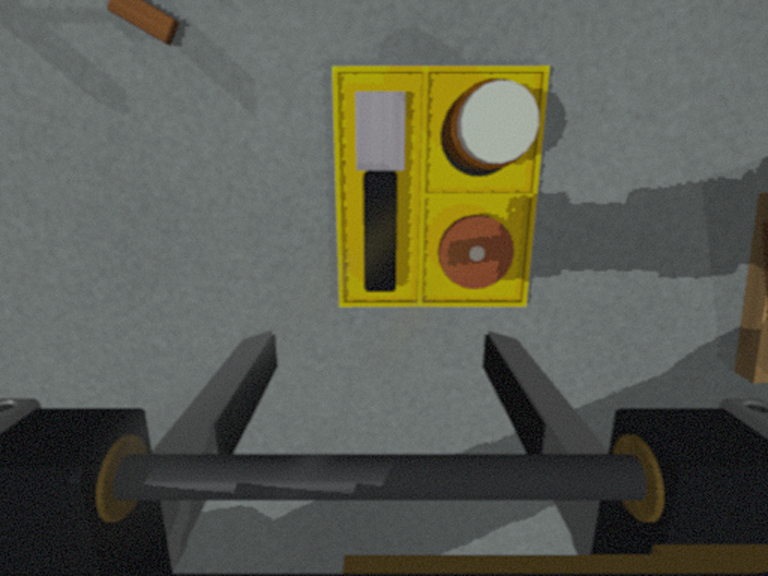

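View pics/scene1.png

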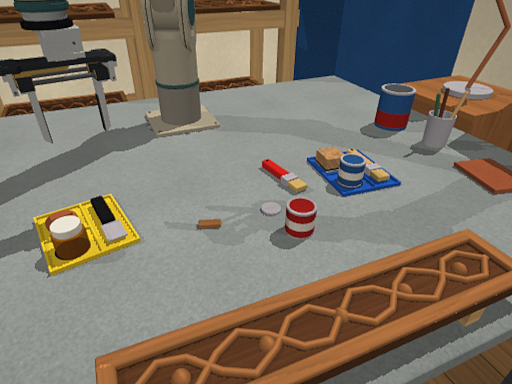

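View pics/side1.png

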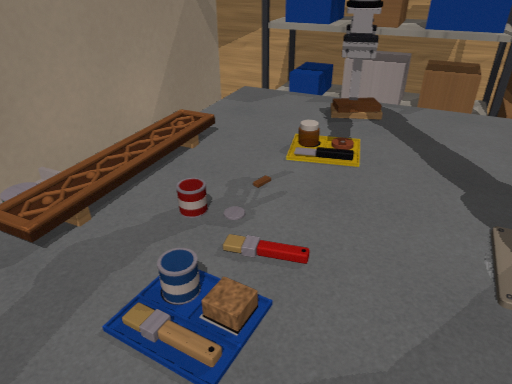

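All five items sit in their bays in all three views. The red tin (scene ~300,217) and the red brush (~285,175) are at their original pixels. I'll check the yellow tray numbers, then hand in.

Run:
```python
from h import *
n='w14'
p,r=rigid(wback(n,[(333,67),(551,66),(527,307),(340,306)],.009),[(.092,.079),(.092,-.079),(-.092,-.079),(-.092,.079)])
a=np.vstack([wback(n,[(356,92),(405,92)],.014),wback(n,[(365,291),(396,291)],.024)])
c,r2=rigid(a,[(.075,.018),(.075,-.018),(-.075,.013),(-.075,-.013)])
j=wback(n,[(499,122)],.064)[0]
print(p,r,'scr',inframe(c[:2],p),c[2]-p[2],r2,'jar',inframe(j,p))
f={'scraper':(np.abs(inframe(c[:2],p)-[0,.044])<.013).all(),'jar':(np.abs(inframe(j,p)-[.045,-.033])<.013).all()}
print(f)
if all(f.values()): print(ctrl.close_job())
```

```text
[ 0.4903 -0.3216  0.1969] [0.9 0.5 0.3 1.2] scr [0.0002 0.0445] -0.00019999999999997797 [1.5 1.5 1.6 1.6] jar [ 0.049  -0.0297]
{'scraper': np.True_, 'jar': np.True_}
the job is handed in; nothing more can be done
None
```

Both kits are made up and the job is handed in at about 41 s of the 144 s allowed. The hand-in gave no verdict. I set each item down until the wrist force showed contact, then let go and lifted clear.

Last wrist-camera measurements in the tray frames, against the 15 mm tolerance:

| Item | Tray | Position x, y (mm) | Target x, y (mm) |
|---|---|---|---|
| Blue tin | blue | 46, -33 | 45, -33 |
| Cork block | blue | -46, -35 | -45, -33 |
| Wood brush | blue | -2, 43 (about 0.01 rad off the bay) | 0, 44 |
| Amber jar | yellow | 49, -30 | 45, -33 |
| Scraper | yellow | 0, 44.5 (aligned with the bay) | 0, 44 |

- **Uprightness:** the final scene and side pictures show the tin and jar upright and all five items in their bays.
- **Red items:** the red tin and red brush look unmoved in those same pictures. I judged that by eye and did not measure it again.
- **Disagreements:** repeat estimates of tray and item positions differed by about 2–5 mm, and by up to 20 mm for the jar's first rough fix. The wrist camera settled that one before the grasp. No check failed.

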